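Load the slide carrier into the scanner bay

TASK

Draw the slide carrier out from under the drying shelf by its nose, let it lie on the bench and take it again by its tail, then slide it nose first under the roof of the scanner bay until it is fully home and the sprung side catch has dropped into its notch. Push firmly past the catch but do not ram the end stop, and leave the glassware and bottles where they stand.

Things in the scene. Friction and masses are not known exactly. Their poses are not given: they have to be found in the camera images.
- carrier_center (a point): Centre of the slide carrier: a flat aluminium bar, 180 long x 50 wide x 24 high (mm), 0.2 to 0.35 kg, lying on the bench (it may be slid along it). x runs along it to the nose (+90 mm), y to its left, z up. Its left side has a notch from x = +22 to +38 mm, 10 mm deep. At first it lies under the shelf, the nose end out by about 60 mm, the tail hidden.
- carrier_nose (a point): Point 58 mm ahead of the carrier's centre, 12 mm above its underside: where its nose can be pinched across the 50 mm width at the start. Axes as the carrier's.
- carrier_post (a point): Middle of the black upright grip post on the carrier's tail, 68 mm behind the carrier's centre and 38 mm above its underside. The post is 26 mm along the carrier and 22 mm across it; it stands from 24 to 52 mm above the underside and cannot enter the bay. Axes as the carrier's.
- carrier: The same slide carrier; origin at the centre of its underside, axes as above.
- shelf: Drying shelf, fixed: low white bridge 130 deep x 96 wide, 66 mm high; inside 80 wide and 56 high, closed at the back, no floor. Origin on the bench under its middle; its -x axis points out of the open side, which lies at x = -65 mm. The carrier is clear of it when the carrier's centre is 160 mm or more out from the origin.
- bay_mouth (a point): Centre of the scanner bay's opening, on the bench; x points straight into the bay, y to its left. Tunnel 56 mm wide and 30 high, no floor; two flared guides reach 22 mm out in front and widen to about 75 mm. An end stop halts the nose somewhere 90 to 110 mm beyond the opening: set differently each time and hidden, so feel for it.
- bay: Scanner bay, fixed low white box 130 deep x 110 wide x 56 high; origin on the bench under its middle, 65 mm behind its opening, same axes. Pushing the carrier in: 5 to 20 N while the nose forces the catch aside (nose 28 to 62 mm in), then light drag, then a firm rise at the end stop; there the notch stands at the catch, with 2 mm of play.
- catch (a joint): Spring catch: a slippery round plastic nose, 12 mm wide, in the left side of the bay's tunnel, 60 mm short of the end stop, with a black button on a steel rod outside. In m: 0 = out in the tunnel (at rest, or dropped into the notch); 0.004 to 0.010 = pushed aside by the carrier's flank.
- beaker: Beaker 72 mm wide, 90 high, loose bystander; origin at the centre of its underside.
- petri: Petri dish 89 mm wide, 16 high, loose bystander; origin at the centre of its underside.
- stain_bottle: Bottle 38 mm wide, 85 high, loose bystander; origin at the centre of its underside.
- small_bottle: Small bottle 25 mm wide, 50 high, loose bystander; origin at the centre of its underside.

How it is judged:
By the outcome, as a careful person would: the job done as asked, in the order asked, and still so for the second after the job is handed in, with the robot touching nothing.
It also fails if it takes over 51 s, if anything falls off the work surface, if the arm or the gripper's body presses on something with over 40 N, if the wrist force passes 120 N, or if a joint passes its speed limit or range.

ROBOT

A 7-joint arm with a two-finger parallel gripper is mounted at the origin on a cart in front of the work surface, level with it; the furniture and walls round the work are solid. World frame = base frame: x ahead of the robot, y to its left, z up, the work surface at z = 0. Lengths are in m, angles in rad, forces in N, time in s.
With the tool pointing down it reaches from about 0.35 to 0.9 m from the base axis. Payload 8.1 kg.
Tool frame: the origin (TCP) lies at the very end of the fingers, on their centre line; the grasp point (between the pads) lies 19 mm behind it; z points along the fingers, y is the direction in which the jaws open and shut (so a half turn about z gives the same grasp; the last joint's range is limited). The gripper opens to 92 mm and grips with 3 to 60 N. Pads are 19 mm wide; open, the fingers measure 130 mm over their backs; the gripper's body (75 mm by 190 mm) begins 47 mm behind the grasp point.
Start: joints at [1.184, 0.434, 0.025, 1.573, -0.012, 1.134, -0.075], TCP at [0.175, -0.6, 0.227] pointing down, gripper open.
Joint ranges: [-2.62, 2.62], [-0.44, 2.09], [-1.27, 1.32], [0.08, 2.57], [-1.32, 4.46], [0.12, 2], [-2.74, 2.74]. Speed limits (rad/s): [2.22, 2.22, 3.01, 3.01, 3.14, 3.14, 3.14].

INTERFACE

Orientations are given as a rotation vector (axis times angle).
In Python, from cell import observe, get_image, sign_off gives the robot as it stands.
- The arm moves only by the tool arm_command, never from a script. Its argument "deltas" is a list of rows, each an object with "xyz": the shift along the tool's x, y, z in cm, a list of three; "turn": the turn about the tool's z in degrees; "jaw": the closure in counts, from 0 (fully open) to 255 (shut). A call has 1 to 5 rows; each row is the pose to reach, as a shift and turn from the pose measured when the call began, along the tool's axes at that moment; what a row does not reach only later rows make up. A row lasts 1/12 s, in which the tool goes at most 41.7 mm and 7.16 degrees, less where a joint would pass 70% of its speed; a pose out of reach is approached as far as the arm can. A call with a gripper value outside its range is refused whole. The fingers move at their own pace and stop on an object; "force" is the grip in N (left out, the last holds). Time passes only in rows, so rows that repeat a pose let the fingers close. It gives the time, the measured TCP pose, the force and the opening at its end, in the units of the state.
- observe(): the state, without advancing time (a new reading comes with each control period).
- get_image(name): name is "side" or "top"; returns a dict with "frame" (400x640x3 uint8, red, green, blue), "depth" (400x640 float32, m along the optical axis (not along the pixel's ray), 0 where there is no reading), "camera_matrix" (3x3 intrinsics, pixels), "cam_to_world" (4x4, takes a point from camera to world coordinates). Camera axes: x right, y up, looking along -z (the intrinsics and any distortion apply to the point x, -y, -z); pixel columns grow to the right and rows downward; lengths in m; the calibration is good to about 2 mm. A picture is of the moment at which its call begins.
- sign_off(): hands the job in, once; it reports no verdict.
The state is a dict: "clock": time; "joints": joint angles; "dq": joint speeds; "joint_efforts": joint torques, N m; "position": TCP position; "ee_rot": TCP orientation; "force": force on the tool from outside, world axes, zero at the start; "ft_torque": the same for the moment, N m; "width": opening from 0.0 (shut) to 1.0 (fully open).
Only numpy, scipy, OpenCV 4.12 (cv2) and the standard library are available. Lean on these libraries where they do the work, as an engineer would, in place of code of your own. Each camera call takes 0.05 s, during which the arm holds its last target.

## Working session

There is one attempt and no reset: what is moved stays moved. The work goes in short steps, Python scripts to look and compute and a tool call to move; the robot and the scene stay as the last step left them, time stands still between calls to the robot, and variables do not carry over. Pictures are saved under pics/ and viewed, and the job is handed in when it is done.

Besides the shell and the picture viewer there is one more tool, called after "Request:" by a JSON object that holds its "fn" and its "kwargs", one argument or row to a line. arm_command: Moves the arm, as the interface text tells. Its arguments: {"type":"object","properties":{"deltas":{"type":"array","items":{"type":"object","properties":{"xyz":{"type":"array","items":{"type":"number"}},"turn":{"type":"number"},"jaw":{"type":"number"}}}},"force":{"type":"number"}},"required":["deltas"]}

```bash
ls; mkdir -p pics
python3 - <<'E'
from cell import observe,get_image
import cv2,numpy as np
print(observe())
for n in("top","side"):
    d=get_image(n); cv2.imwrite(f"pics/{n}0.png",d["frame"][:,:,::-1]); np.savez(f"{n}0.npz",**d)
    print(n,d["camera_matrix"],d["cam_to_world"],[k for k in d])
E
```

```text
pics
{'clock': 0.0, 'joints': array([ 1.18439034,  0.43525378,  0.0249485 ,  1.57411204, -0.01159867,
        1.1339802 , -0.07509007]), 'dq': array([-1.42775674e-03, -1.14924264e-03,  6.61356029e-04,  1.69811607e-03,
        1.74478548e-03, -1.11922195e-03,  8.38716524e-05]), 'joint_efforts': array([-1.54746936e-03, -6.67850804e+01,  9.84499678e-01, -3.14460289e+01,
       -6.06539729e-02,  4.28080908e-02,  1.26972491e-04]), 'position': array([ 0.17482012, -0.59951421,  0.22591977]), 'ee_rot': array([-3.10847227e+00, -4.44027196e-01,  5.69328584e-04]), 'force': array([ 0.42008164, -0.52536436,  0.44689083]), 'ft_torque': array([-0.01120179,  0.02998898,  0.0333115 ]), 'width': 1.0006208165724673}
top [[426.83803158   0.         311.92383152]
 [  0.         426.83803158 201.23022904]
 [  0.           0.           1.        ]] [[-0.02223915  0.99877117 -0.04428951  0.47800975]
 [-0.99965335 -0.02159065  0.01506725  0.14194662]
 [ 0.0140925   0.04460924  0.99890511  1.18098137]
 [ 0.          0.          0.          1.        ]] ['frame', 'depth', 'camera_matrix', 'cam_to_world']
side [[399.42252883   0.         321.09221824]
 [  0.         399.42252883 199.58947244]
 [  0.           0.           1.        ]] [[ 0.83484486  0.25078068 -0.490044    0.05503072]
 [-0.55040251  0.39570615 -0.73516918 -0.57377619]
 [ 0.0095472   0.88347365  0.46838356  0.51259307]
 [ 0.          0.          0.          1.        ]] ['frame', 'depth', 'camera_matrix', 'cam_to_world']
```

View pics/top0.png

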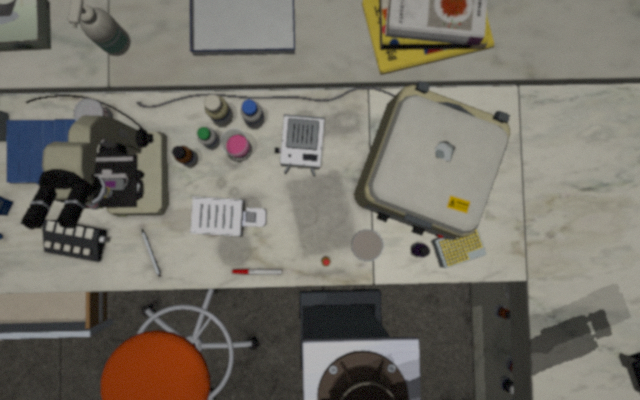

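View pics/side0.png

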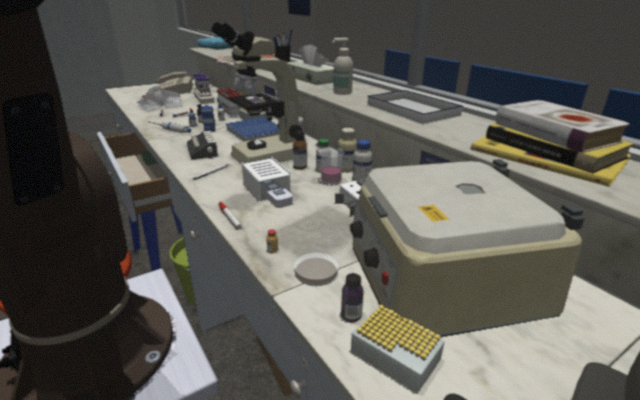

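Run:
```python
import cv2,numpy as np
d=np.load("top0.npz"); f=d["frame"][:,:,::-1]
c=f[85:290,160:400]; cv2.imwrite("pics/top0z.png",cv2.resize(c,(703,600),interpolation=cv2.INTER_CUBIC))
s=np.load("side0.npz")["frame"][:,:,::-1]; c=s[120:320,200:420]; cv2.imwrite("pics/side0z.png",cv2.resize(c,(660,600),interpolation=cv2.INTER_CUBIC))
```

```text
(no output)
```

View pics/top0z.png

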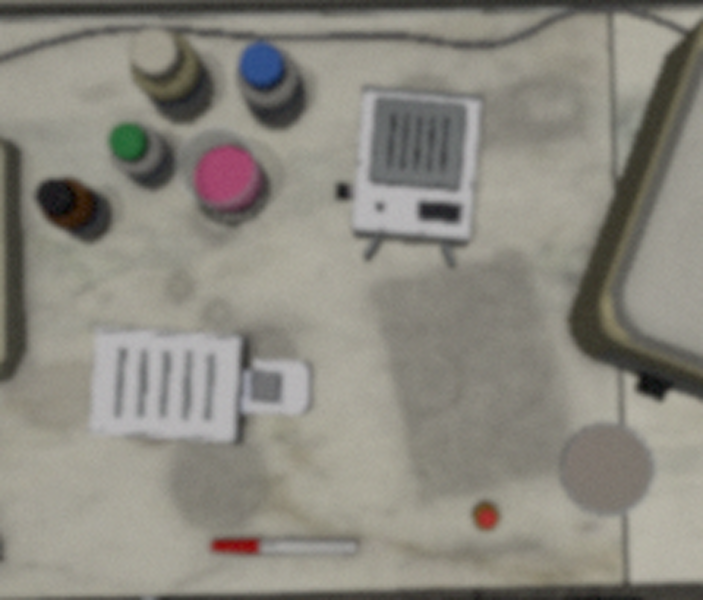

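View pics/side0z.png

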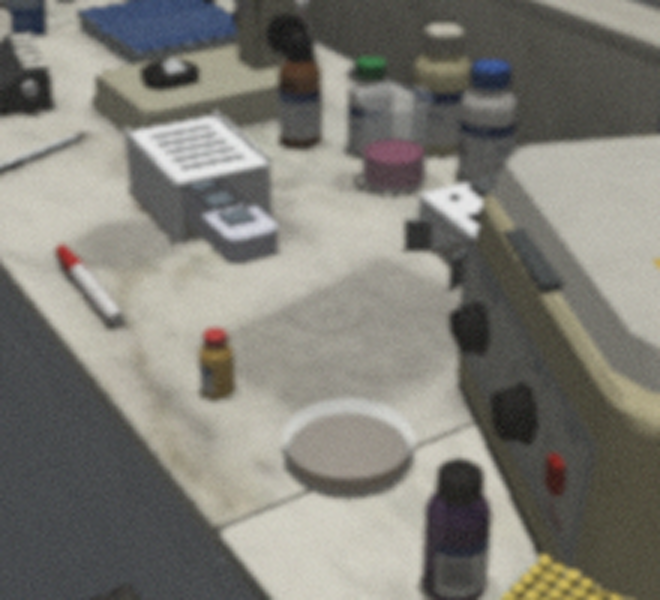

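```bash
cat > h.py <<'E'
import numpy as np,cv2
def ray(d,u,v):
    K=d["camera_matrix"];T=d["cam_to_world"]
    p=np.linalg.inv(K)@np.array([u,v,1.]); p=np.array([p[0],-p[1],-p[2]])
    return T[:3,3],T[:3,:3]@p
def onz(d,u,v,z):
    o,r=ray(d,u,v); return o+r*(z-o[2])/r[2]
def cloud(d):
    K=d["camera_matrix"];T=d["cam_to_world"];D=d["depth"]
    v,u=np.mgrid[0:400,0:640]
    P=np.stack([(u-K[0,2])/K[0,0]*D,-(v-K[1,2])/K[1,1]*D,-D],-1)
    W=P@T[:3,:3].T+T[:3,3]; W[D==0]=np.nan; return W
def rect(mask):
    cs,_=cv2.findContours(mask.astype(np.uint8),cv2.RETR_EXTERNAL,cv2.CHAIN_APPROX_NONE)
    c=max(cs,key=cv2.contourArea); return cv2.minAreaRect(c),c
E
python3 - <<'E'
from h import *
d=dict(np.load("top0.npz")); W=cloud(d)
print("bench z",np.nanmedian(W[230:260,300:340,2]), "autoclave",np.nanmedian(W[120:200,390:480,2]), np.nanmax(W[80:240,360:510,2]))
for n,(u,v) in dict(shelf=(217,216),nose=(252,217),bay=(303,150),petri=(366,245),small=(326,261),beaker=(237,145),stain=(420,249),front_edge=(320,284)).items(): print(n,W[v,u].round(3))
h=W[...,2]
for n,(u0,u1,v0,v1),lo,hi,z in(("shelf",(180,246,185,250),.05,.08,.066),("bay",(270,335,105,175),.04,.075,.056),("nose",(243,280,200,235),.013,.035,.024),):
    m=np.zeros(h.shape,bool); m[v0:v1,u0:u1]=(h[v0:v1,u0:u1]>lo)&(h[v0:v1,u0:u1]<hi)
    r,c=rect(m); b=cv2.boxPoints(r); P=np.array([onz(d,*q,z) for q in b])
    print(n,m.sum(),np.array(r[0]).round(1),r[1],r[2]); print(P.round(4)); print("c",P.mean(0).round(4),np.linalg.norm(np.diff(P,axis=0),axis=1).round(4))
E
```

```text
bench z 1.8547685174286066e-05 autoclave 0.19594723636979772 0.20437319646159735
shelf [0.494 0.374 0.062]
nose [0.49  0.287 0.026]
bay [0.666 0.146 0.048]
petri [ 0.407 -0.02   0.018]
small [0.369 0.091 0.047]
beaker [0.685 0.324 0.033]
stain [ 0.398 -0.149  0.085]
front_edge [0.303 0.107 0.002]
shelf 1830 [215.5 216.2] (51.14336013793945, 36.83209228515625) 3.1798300743103027
[[0.4514 0.446  0.066 ]
 [0.5469 0.4398 0.066 ]
 [0.5366 0.3072 0.066 ]
 [0.441  0.3139 0.066 ]]
c [0.494  0.3768 0.066 ] [0.0957 0.133  0.0958]
bay 1954 [301.3 141.3] (40.94142532348633, 48.1663818359375) 4.763641834259033
[[0.6295 0.2102 0.056 ]
 [0.7576 0.1972 0.056 ]
 [0.7464 0.0888 0.056 ]
 [0.6183 0.1024 0.056 ]]
c [0.6879 0.1497 0.056 ] [0.1287 0.1089 0.1289]
nose 409 [254. 217.] (18.0, 22.0) 90.0
[[0.515  0.3113 0.024 ]
 [0.5137 0.2519 0.024 ]
 [0.4651 0.2528 0.024 ]
 [0.4664 0.3121 0.024 ]]
c [0.49  0.282 0.024] [0.0594 0.0487 0.0593]
```

Run:
```python
from h import *
d=dict(np.load("top0.npz")); f=d["frame"][:,:,::-1]
A=cv2.resize(f[195:240,235:285],(600,540),interpolation=cv2.INTER_CUBIC); cv2.imwrite("pics/nosez.png",A)
A=cv2.resize(f[105:180,265:335],(560,600),interpolation=cv2.INTER_CUBIC); cv2.imwrite("pics/bayz.png",A)
```

```text
(no output)
```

View pics/nosez.png

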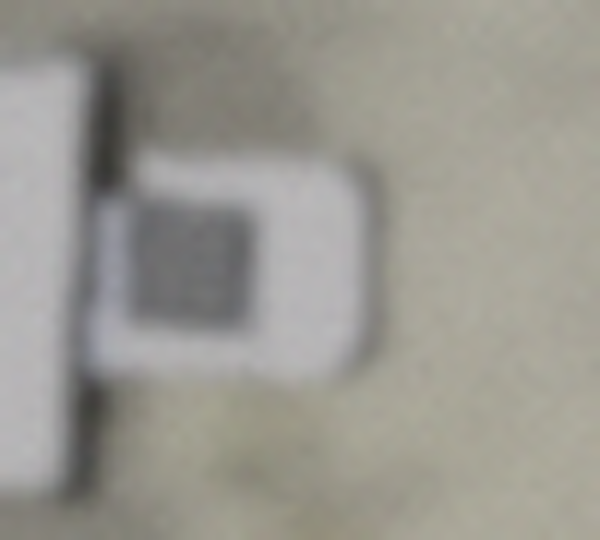

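View pics/bayz.png

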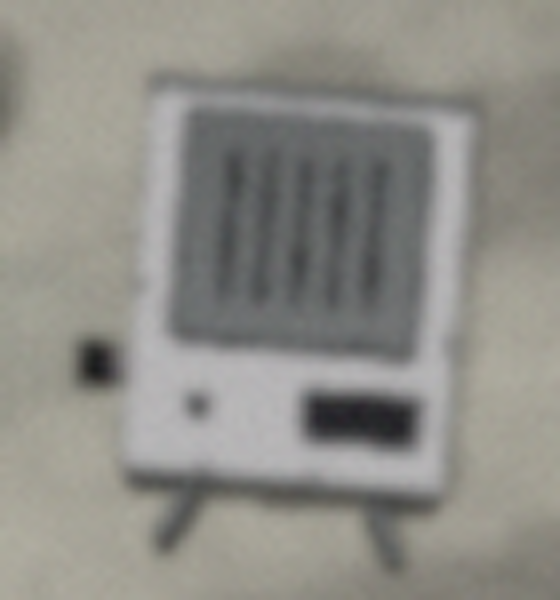

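```bash
cat >> h.py <<'E'
def whiterect(d,u0,u1,v0,v1,z,s=6,thr=None,close=0):
    f=d["frame"][v0:v1,u0:u1].astype(np.float32)
    g=cv2.resize(f,None,fx=s,fy=s,interpolation=cv2.INTER_CUBIC); g=cv2.GaussianBlur(g,(0,0),s/2)
    b=g[...,2]
    if thr is None: thr=cv2.threshold(np.clip(b,0,255).astype(np.uint8),0,255,cv2.THRESH_OTSU)[0]
    m=(b>thr).astype(np.uint8)
    if close: m=cv2.morphologyEx(np.pad(m,close),cv2.MORPH_CLOSE,np.ones((close,close),np.uint8))[close:-close,close:-close]
    r,c=rect(m); q=(cv2.boxPoints(r)+.5)/s-.5+[u0,v0]
    P=np.array([onz(d,*x,z) for x in q]); return thr,q,P,m
E
python3 - <<'E'
from h import *
d=dict(np.load("top0.npz"))
for n,a in dict(shelf=(185,246,190,243,.066),nose=(246,275,203,232,.024),bay=(272,333,108,174,.056)).items():
    t,q,P,m=whiterect(d,*a,close=61 if n!="nose" else 31)
    cv2.imwrite(f"pics/m_{n}.png",m*255)
    print(n,t,m.shape);print(q.round(1).tolist());print(P.round(4));print(P.mean(0).round(4),np.linalg.norm(np.diff(P,axis=0),axis=1).round(4),[round(np.degrees(np.arctan2(*(P[i+1]-P[i])[[1,0]])),1) for i in range(3)])
E
cd pics; python3 -c "
import cv2,numpy as np
a=[cv2.imread(f'm_{n}.png') for n in('shelf','nose','bay')]
H=max(x.shape[0] for x in a); o=np.hstack([cv2.copyMakeBorder(x,0,H-x.shape[0],0,10,0,value=(0,0,255)) for x in a]); cv2.imwrite('m.png',cv2.resize(o,None,fx=.75,fy=.75))"
```

```text
shelf 154.0 (318, 366)
[[188.4, 197.1], [245.4, 197.1], [245.4, 242.4], [188.4, 242.4]]
[[0.5452 0.4466 0.066 ]
 [0.542  0.2985 0.066 ]
 [0.4241 0.3003 0.066 ]
 [0.4275 0.4478 0.066 ]]
[0.4847 0.3733 0.066 ] [0.1482 0.118  0.1475] [np.float64(-91.2), np.float64(179.1), np.float64(88.7)]
nose 142.0 (174, 174)
[[245.6, 202.6], [274.4, 202.6], [274.4, 231.4], [245.6, 231.4]]
[[0.5295 0.3042 0.024 ]
 [0.5278 0.2262 0.024 ]
 [0.4499 0.2276 0.024 ]
 [0.4516 0.3053 0.024 ]]
[0.4897 0.2658 0.024 ] [0.078  0.078  0.0777] [np.float64(-91.2), np.float64(178.9), np.float64(88.7)]
bay 128.0 (396, 366)
[[271.6, 107.6], [332.4, 107.6], [332.4, 173.4], [271.6, 173.4]]
[[0.7796 0.2268 0.056 ]
 [0.7766 0.0648 0.056 ]
 [0.6004 0.0691 0.056 ]
 [0.6038 0.2299 0.056 ]]
[0.6901 0.1476 0.056 ] [0.162  0.1762 0.1609] [np.float64(-91.1), np.float64(178.6), np.float64(88.8)]
```

View pics/m.png

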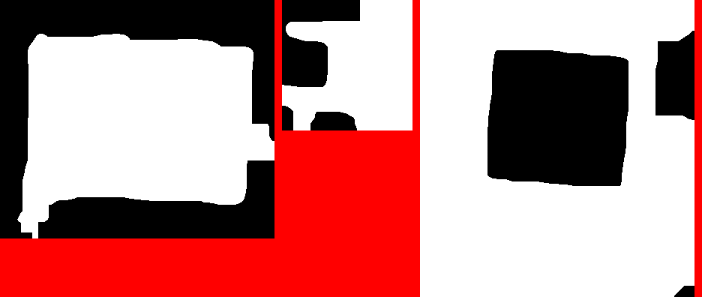

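```bash
python3 - <<'E'
from h import *
d=dict(np.load("top0.npz")); f=d["frame"]
for p in[(262,217),(270,217),(252,217),(255,236),(190,215),(300,160),(340,150),(265,160),(300,176),(280,130)]: print(p,f[p[1]-1:p[1]+2,p[0]-1:p[0]+2].mean((0,1)).round())
E
python3 - <<'E'
s=open('h.py').read().replace("b=g[...,2]\n","b=2*g[...,2]-g[...,0]-20\n")
open('h.py','w').write(s)
E
python3 - <<'E'
from h import *
d=dict(np.load("top0.npz"))
for n,a in dict(shelf=(185,246,190,243,.066),nose=(246,275,203,232,.024),bay=(272,333,108,174,.056)).items():
    t,q,P,m=whiterect(d,*a,close=61 if n!="nose" else 31)
    cv2.imwrite(f"pics/m_{n}.png",m*255)
    print(n,t,m.shape);print(q.round(1).tolist());print(P.round(4));print(P.mean(0).round(4),np.linalg.norm(np.diff(P,axis=0),axis=1).round(4),[round(np.degrees(np.arctan2(*(P[i+1]-P[i])[[1,0]])),1) for i in range(3)])
E
cd pics; python3 -c "
import cv2,numpy as np
a=[cv2.imread(f'm_{n}.png') for n in('shelf','nose','bay')]
H=max(x.shape[0] for x in a); o=np.hstack([cv2.copyMakeBorder(x,0,H-x.shape[0],0,10,0,value=(0,0,255)) for x in a]); cv2.imwrite('m2.png',cv2.resize(o,None,fx=.75,fy=.75))"
```

```text
(262, 217) [182. 180. 182.]
(270, 217) [168. 165. 154.]
(252, 217) [110. 110. 111.]
(255, 236) [149. 147. 133.]
(190, 215) [156. 152. 143.]
(300, 160) [181. 179. 180.]
(340, 150) [167. 164. 152.]
(265, 160) [163. 161. 149.]
(300, 176) [158. 155. 143.]
(280, 130) [158. 155. 145.]
shelf 128.0 (318, 366)
[[189.6, 234.0], [190.6, 196.6], [246.1, 198.0], [245.2, 235.4]]
[[0.4493 0.4444 0.066 ]
 [0.5464 0.441  0.066 ]
 [0.5396 0.2967 0.066 ]
 [0.4423 0.3007 0.066 ]]
[0.4944 0.3707 0.066 ] [0.0972 0.1445 0.0974] [np.float64(-2.0), np.float64(-92.7), np.float64(177.7)]
nose 129.0 (174, 174)
[[245.5, 225.9], [245.9, 207.5], [265.0, 208.0], [264.6, 226.4]]
[[0.4664 0.3054 0.024 ]
 [0.5162 0.3034 0.024 ]
 [0.5138 0.2518 0.024 ]
 [0.464  0.2539 0.024 ]]
[0.4901 0.2786 0.024 ] [0.0498 0.0516 0.0498] [np.float64(-2.3), np.float64(-92.7), np.float64(177.6)]
bay 104.0 (396, 366)
[[271.6, 107.6], [332.4, 107.6], [332.4, 173.4], [271.6, 173.4]]
[[0.7796 0.2268 0.056 ]
 [0.7766 0.0648 0.056 ]
 [0.6004 0.0691 0.056 ]
 [0.6038 0.2299 0.056 ]]
[0.6901 0.1476 0.056 ] [0.162  0.1762 0.1609] [np.float64(-91.1), np.float64(178.6), np.float64(88.8)]
```

View pics/m2.png

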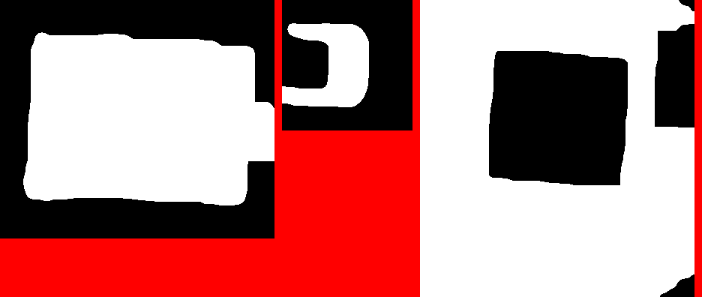

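Run:
```python
from h import *
d=dict(np.load("top0.npz"))
for n,a in dict(shelf=(185,246,190,243,.066),bay=(272,333,108,174,.056)).items():
    t,q,P,m=whiterect(d,*a,thr=130)
    cv2.imwrite(f"pics/m_{n}b.png",m*255)
    print(n,t,m.shape);print(q.round(1).tolist());print(P.round(4));print(P.mean(0).round(4),np.linalg.norm(np.diff(P,axis=0),axis=1).round(4),[round(np.degrees(np.arctan2(*(P[i+1]-P[i])[[1,0]])),1) for i in range(3)])
    if n=="shelf":
        c=rect(m)[1][:,0]; s=6
        for e in("top","bot"):
            col={}
            for x,y in c:
                if 40<x<310: col[x]=min(col.get(x,999),y) if e=="top" else max(col.get(x,-1),y)
            X=np.array(sorted(col)); pts=np.array([onz(d,(x+.5)/s-.5+185,(col[x]+.5)/s-.5+190,.066) for x in X])
            vx,vy,x0,y0=cv2.fitLine(pts[:,:2].astype(np.float32),cv2.DIST_HUBER,0,.01,.01).ravel(); print(e,np.degrees(np.arctan2(vy,vx)),x0,y0)
W=cloud(d); h=W[...,2]
for n,(u,v) in dict(gl=(286,172),gr=(314,174)).items(): print(n,h[v-2:v+3,u-2:u+3].round(3))
m=(h>.12)&(W[...,1]<.1)&(W[...,1]>-.4)&(W[...,0]>.3)&(W[...,0]<1); print("auto x",np.nanmin(W[m][:,0]),"y",np.nanmax(W[m][:,1]))
```

```text
shelf 130 (318, 366)
[[189.8, 233.8], [190.8, 196.7], [241.1, 198.1], [240.0, 235.2]]
[[0.4497 0.444  0.066 ]
 [0.5461 0.4405 0.066 ]
 [0.5397 0.3099 0.066 ]
 [0.4432 0.3139 0.066 ]]
[0.4947 0.3771 0.066 ] [0.0965 0.1308 0.0966] [np.float64(-2.1), np.float64(-92.8), np.float64(177.6)]
top 86.44872 0.5411976 0.38327008
bot 87.102 0.4481716 0.37698683
bay 130 (396, 366)
[[279.3, 162.4], [283.1, 115.8], [323.6, 119.1], [319.8, 165.6]]
[[0.6327 0.209  0.056 ]
 [0.757  0.1966 0.056 ]
 [0.7461 0.089  0.056 ]
 [0.6218 0.1019 0.056 ]]
[0.6894 0.1491 0.056 ] [0.1249 0.1082 0.125 ] [np.float64(-5.7), np.float64(-95.8), np.float64(174.1)]
gl [[ 0.028  0.025  0.031  0.013  0.   ]
 [ 0.031  0.03   0.027  0.003 -0.   ]
 [ 0.028  0.029  0.015 -0.     0.001]
 [ 0.005  0.019  0.001  0.002  0.   ]
 [-0.003  0.002 -0.     0.002 -0.002]]
gr [[ 0.033  0.03  -0.     0.001  0.001]
 [ 0.028  0.025  0.03   0.001 -0.003]
 [ 0.023  0.032  0.03  -0.001  0.003]
 [ 0.003  0.029  0.015 -0.001  0.001]
 [-0.002  0.     0.004 -0.001 -0.004]]
auto x 0.4232335183234394 y 0.09999726658131203
```

View pics/m_bayb.png

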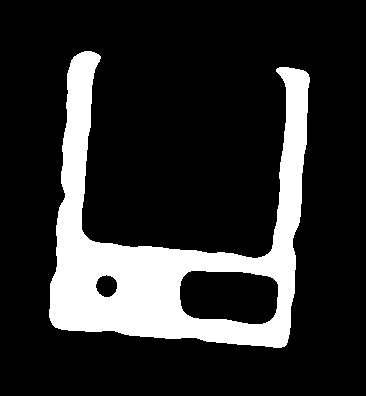

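```bash
cat > go.py <<'E'
import sys,numpy as np
from scipy.spatial.transform import Rotation as R
from cell import observe
def to(x,y,z,hy,s=None):
    s=s or observe(); M=R.from_rotvec(s["ee_rot"]).as_matrix()
    d=M.T@(np.array([x,y,z])-s["position"])*100
    h=np.degrees(np.arctan2(M[1,1],M[0,1])); t=-((hy-h+180)%360-180)
    print("t",round(s["clock"],2),"pos",s["position"].round(4),"hy",round(h,2),"tilt",np.degrees(np.arccos(-M[2,2])).round(2),"F",s["force"].round(1),"w",round(s["width"],3),"j",s["joints"].round(2))
    print("delta cm",d.round(2),"n%.1f rows"%(np.linalg.norm(d)/4.17),"turn",round(t,1))
if __name__=="__main__": 
    a=[float(v) for v in sys.argv[1:]]
    to(*a)
E
python3 go.py 0.37 -0.35 0.28 -40; python3 go.py 0.32 -0.43 0.28 -40
```

```text
t 0.1 pos [ 0.1748 -0.5996  0.2261] hy -73.74 tilt 0.08 F [ 0.3 -0.1 -0.2] w 1.003 j [ 1.18  0.44  0.03  1.57 -0.01  1.13 -0.08]
delta cm [ 25.72 -18.5   -5.37] n7.7 rows turn -33.7
t 0.1 pos [ 0.1748 -0.5996  0.2261] hy -73.74 tilt 0.08 F [ 0.3 -0.1 -0.2] w 1.003 j [ 1.18  0.44  0.03  1.57 -0.01  1.13 -0.08]
delta cm [ 18.68 -12.22  -5.38] n5.5 rows turn -33.7
```

Request:
{"fn": "arm_command", "kwargs": {
  "deltas": [
    {"xyz": [3, -2, -2], "turn": -7, "jaw": 0},
    {"xyz": [6.5, -4.3, -4], "turn": -14, "jaw": 0},
    {"xyz": [10, -6.5, -5.4], "turn": -21, "jaw": 0},
    {"xyz": [13.5, -9, -5.4], "turn": -28, "jaw": 0},
    {"xyz": [17, -11.5, -5.4], "turn": -34, "jaw": 0}
  ]
}}

```text
clock: 0.52
position: [0.3014, -0.4476, 0.281]
ee_rot: [2.84, 1.342, 0.001]
force: [1.0, 0.4, 0.2]
width: 0.995
```

```bash
python3 go.py 0.40 -0.26 0.28 -15;python3 go.py 0.45 -0.05 0.27 -2.7
```

```text
t 0.52 pos [ 0.3014 -0.4476  0.281 ] hy -39.41 tilt 0.03 F [1.  0.4 0.2] w 0.995 j [ 1.01  0.26 -0.17  1.69  0.05  1.19  0.14]
delta cm [20.76 -4.29  0.1 ] n5.1 rows turn -24.4
t 0.52 pos [ 0.3014 -0.4476  0.281 ] hy -39.41 tilt 0.03 F [1.  0.4 0.2] w 0.995 j [ 1.01  0.26 -0.17  1.69  0.05  1.19  0.14]
delta cm [ 40.16 -13.76   1.1 ] n10.2 rows turn -36.7
```

Request:
{"fn": "arm_command", "kwargs": {
  "deltas": [
    {"xyz": [4.1, -0.8, 0], "turn": -5, "jaw": 0},
    {"xyz": [8.2, -1.7, 0], "turn": -10, "jaw": 0},
    {"xyz": [12.3, -2.5, 0], "turn": -15, "jaw": 0},
    {"xyz": [16.4, -3.4, 0], "turn": -20, "jaw": 0},
    {"xyz": [20.4, -4.3, 0], "turn": -25, "jaw": 0}
  ]
}}

```text
clock: 0.93
position: [0.3972, -0.2622, 0.2809]
ee_rot: [2.478, 1.93, -0.0]
force: [1.0, 0.1, 0.0]
width: 0.997
```

```bash
python3 go.py 0.44 -0.06 0.26 -2.7;python3 go.py 0.49 0.13 0.2 -2.7
```

```text
t 0.93 pos [ 0.3972 -0.2622  0.2809] hy -14.17 tilt 0.02 F [1.  0.1 0. ] w 0.997 j [ 0.79  0.17 -0.37  1.82  0.07  1.16  0.15]
delta cm [20.66 -0.8   2.09] n5.0 rows turn -11.5
t 0.93 pos [ 0.3972 -0.2622  0.2809] hy -14.17 tilt 0.02 F [1.  0.1 0. ] w 0.997 j [ 0.79  0.17 -0.37  1.82  0.07  1.16  0.15]
delta cm [40.31 -0.6   8.08] n9.9 rows turn -11.5
```

Request:
{"fn": "arm_command", "kwargs": {
  "deltas": [
    {"xyz": [4.1, -0.2, 0], "turn": -2.5, "jaw": 0},
    {"xyz": [8.2, -0.4, 0], "turn": -5, "jaw": 0},
    {"xyz": [12.3, -0.5, 0.3], "turn": -7.5, "jaw": 0},
    {"xyz": [16.4, -0.7, 0.8], "turn": -10, "jaw": 0},
    {"xyz": [20.5, -0.8, 1.5], "turn": -11.5, "jaw": 0}
  ]
}}

```text
clock: 1.35
position: [0.4395, -0.0596, 0.2661]
ee_rot: [2.269, 2.171, 0.0]
force: [0.8, -0.7, -0.3]
width: 0.999
```

```bash
python3 go.py 0.489 0.13 0.2 -2.7;python3 go.py 0.49 0.277 0.09 -2.7
```

```text
t 1.35 pos [ 0.4395 -0.0596  0.2661] hy -2.54 tilt 0.08 F [ 0.8 -0.7 -0.3] w 0.999 j [ 0.51  0.15 -0.56  1.89  0.09  1.12 -0.12]
delta cm [19.16  4.09  6.6 ] n5.0 rows turn 0.2
t 1.35 pos [ 0.4395 -0.0596  0.2661] hy -2.54 tilt 0.08 F [ 0.8 -0.7 -0.3] w 0.999 j [ 0.51  0.15 -0.56  1.89  0.09  1.12 -0.12]
delta cm [33.86  3.53 17.59] n9.2 rows turn 0.2
```

Request:
{"fn": "arm_command", "kwargs": {
  "deltas": [
    {"xyz": [4, 0.8, 0.5], "turn": 0, "jaw": 0},
    {"xyz": [7.9, 1.7, 1.5], "turn": 0, "jaw": 0},
    {"xyz": [11.8, 2.5, 3], "turn": 0, "jaw": 0},
    {"xyz": [15.6, 3.3, 4.5], "turn": 0, "jaw": 0},
    {"xyz": [19.3, 4.1, 6], "turn": 0, "jaw": 0}
  ]
}}

```text
clock: 1.77
position: [0.489, 0.1325, 0.2056]
ee_rot: [2.27, 2.17, 0.0]
force: [0.9, -0.8, -0.1]
width: 1.001
```

```bash
python3 go.py 0.49 0.277 0.08 -2.7
```

```text
t 1.77 pos [0.489  0.1325 0.2056] hy -2.57 tilt 0.09 F [ 0.9 -0.8 -0.1] w 1.001 j [ 0.14  0.34 -0.65  1.85  0.24  1.03 -0.65]
delta cm [14.45 -0.56 12.54] n4.6 rows turn 0.1
```

Request:
{"fn": "arm_command", "kwargs": {
  "deltas": [
    {"xyz": [3.5, -0.1, 1.5], "turn": 0, "jaw": 0},
    {"xyz": [7, -0.3, 4], "turn": 0, "jaw": 0},
    {"xyz": [10.5, -0.4, 7], "turn": 0, "jaw": 0},
    {"xyz": [13.5, -0.5, 10], "turn": 0, "jaw": 0},
    {"xyz": [14.5, -0.5, 12.5], "turn": 0, "jaw": 0}
  ]
}}

```text
clock: 2.18
position: [0.4897, 0.2821, 0.0793]
ee_rot: [-2.267, -2.175, -0.004]
force: [1.1, 0.6, 0.4]
width: 0.998
```

```bash
python3 go.py 0.49 0.2765 0.004 -2.7;  python3 - <<'E'
from cell import get_image
import cv2
for n in("top","side"):
    f=get_image(n)["frame"][:,:,::-1]
    c=f[160:270,170:330] if n=="top" else f[120:320,200:420]
    cv2.imwrite(f"pics/{n}1.png",cv2.resize(c,None,fx=4 if n=="top" else 3,fy=4 if n=="top" else 3,interpolation=cv2.INTER_CUBIC))
E
```

```text
t 2.18 pos [0.4897 0.2821 0.0793] hy -2.37 tilt 0.14 F [1.1 0.6 0.4] w 0.998 j [-0.21  0.58 -0.58  1.85  0.41  0.84 -1.03]
delta cm [-0.57  0.04  7.53] n1.8 rows turn 0.3
```

View pics/side1.png

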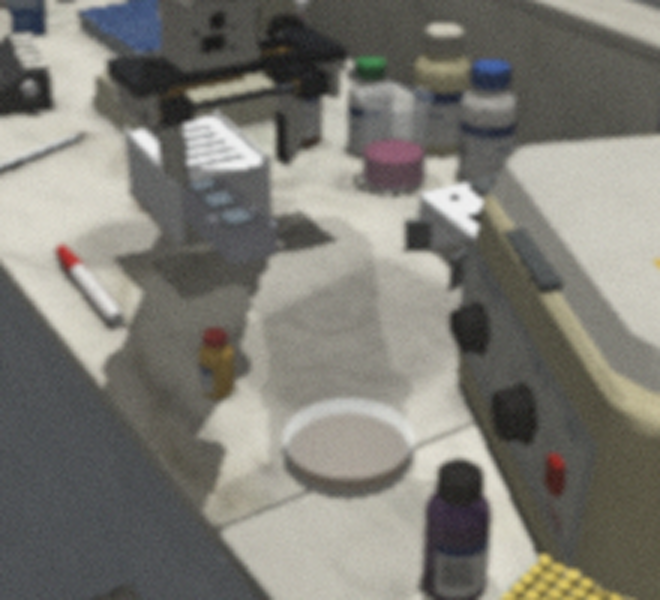

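View pics/top1.png

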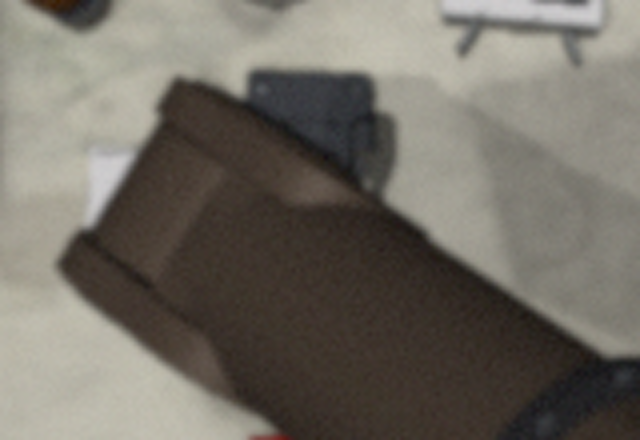

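Request:
{"fn": "arm_command", "kwargs": {
  "deltas": [
    {"xyz": [-0.6, 0, 2], "turn": 0.3, "jaw": 0},
    {"xyz": [-0.6, 0, 4], "turn": 0.3, "jaw": 0},
    {"xyz": [-0.6, 0, 6], "turn": 0.3, "jaw": 0},
    {"xyz": [-0.6, 0, 7], "turn": 0.3, "jaw": 0},
    {"xyz": [-0.6, 0, 7.4], "turn": 0.3, "jaw": 0}
  ]
}}

```text
clock: 2.7
position: [0.4863, 0.2717, 0.001]
ee_rot: [-2.271, -2.168, 0.013]
force: [0.4, -0.1, -0.2]
width: 1.0
```

```bash
python3 go.py 0.49 0.2765 0.0045 -2.7
```

```text
t 2.7 pos [0.4863 0.2717 0.001 ] hy -2.65 tilt 0.47 F [ 0.4 -0.1 -0.2] w 1.0 j [-0.25  0.68 -0.51  1.91  0.5   0.69 -1.1 ]
delta cm [ 0.49  0.35 -0.36] n0.2 rows turn 0.1
```

Request:
{"fn": "arm_command", "kwargs": {
  "deltas": [
    {"xyz": [0.5, 0.3, -0.35], "turn": 0, "jaw": 0},
    {"xyz": [0.5, 0.3, -0.35], "turn": 0, "jaw": 0},
    {"xyz": [0.5, 0.3, -0.35], "turn": 0, "jaw": 0}
  ]
}}

```text
clock: 2.95
position: [0.4907, 0.2776, 0.0059]
ee_rot: [-2.271, -2.168, 0.008]
force: [0.2, -0.8, -0.2]
width: 1.003
```

```bash
python3 go.py 0.49 0.2765 0.0045 -2.7
```

```text
t 2.95 pos [0.4907 0.2776 0.0059] hy -2.66 tilt 0.32 F [ 0.2 -0.8 -0.2] w 1.003 j [-0.25  0.67 -0.52  1.89  0.49  0.71 -1.1 ]
delta cm [-0.11 -0.06  0.14] n0.0 rows turn 0.0
```

Request:
{"fn": "arm_command", "kwargs": {
  "deltas": [
    {"xyz": [0, 0, 0.1], "turn": 0, "jaw": 150},
    {"xyz": [0, 0, 0.1], "turn": 0, "jaw": 160},
    {"xyz": [0, 0, 0.1], "turn": 0, "jaw": 180},
    {"xyz": [0, 0, 0.1], "turn": 0, "jaw": 180},
    {"xyz": [0, 0, 0.1], "turn": 0, "jaw": 180}
  ],
  "force": 30
}}

```text
clock: 3.37
position: [0.4907, 0.2775, 0.005]
ee_rot: [-2.271, -2.168, 0.008]
force: [-0.2, 0.1, -0.7]
width: 0.686
```

```bash
python3 go.py 0.483 0.13 0.0055 -4
```

```text
t 3.37 pos [0.4907 0.2775 0.005 ] hy -2.66 tilt 0.32 F [-0.2  0.1 -0.7] w 0.686 j [-0.25  0.68 -0.51  1.89  0.49  0.71 -1.1 ]
delta cm [-14.77  -0.08  -0.  ] n3.5 rows turn 1.3
```

Request:
{"fn": "arm_command", "kwargs": {
  "deltas": [
    {"xyz": [0, 0, 0], "turn": 0, "jaw": 180},
    {"xyz": [0, 0, 0], "turn": 0, "jaw": 180},
    {"xyz": [0, 0, 0], "turn": 0, "jaw": 180},
    {"xyz": [0, 0, 0], "turn": 0, "jaw": 180}
  ]
}}

```text
clock: 3.7
position: [0.4908, 0.2774, 0.005]
ee_rot: [-2.272, -2.168, 0.008]
force: [0.5, -0.3, 0.3]
width: 0.54
```

```bash
python3 go.py 0.483 0.13 0.0055 -4
```

```text
t 3.7 pos [0.4908 0.2774 0.005 ] hy -2.66 tilt 0.31 F [ 0.5 -0.3  0.3] w 0.54 j [-0.25  0.68 -0.51  1.89  0.49  0.71 -1.1 ]
delta cm [-14.76  -0.09  -0.  ] n3.5 rows turn 1.3
```

Request:
{"fn": "arm_command", "kwargs": {
  "deltas": [
    {"xyz": [-0.5, 0, 0], "turn": 0, "jaw": 180},
    {"xyz": [-2, 0, 0], "turn": 0, "jaw": 180},
    {"xyz": [-4, 0, 0], "turn": 0, "jaw": 180},
    {"xyz": [-6, 0, 0], "turn": 0, "jaw": 180},
    {"xyz": [-8, 0, 0], "turn": 0, "jaw": 180}
  ]
}}

```text
clock: 4.12
position: [0.4866, 0.1955, 0.0051]
ee_rot: [-2.272, -2.169, 0.009]
force: [0.8, 0.3, -1.3]
width: 0.543
```

```bash
python3 go.py 0.483 0.13 0.0055 -4
```

```text
t 4.12 pos [0.4866 0.1955 0.0051] hy -2.66 tilt 0.35 F [ 0.8  0.3 -1.3] w 0.543 j [-0.11  0.63 -0.52  1.99  0.5   0.65 -1.  ]
delta cm [-6.56 -0.05 -0.02] n1.6 rows turn 1.3
```

Request:
{"fn": "arm_command", "kwargs": {
  "deltas": [
    {"xyz": [-2, 0, 0], "turn": 0, "jaw": 180},
    {"xyz": [-4, 0, 0], "turn": 0, "jaw": 180},
    {"xyz": [-5.5, 0, 0], "turn": 0, "jaw": 180},
    {"xyz": [-6.5, 0, 0], "turn": 0, "jaw": 180},
    {"xyz": [-6.5, 0, 0], "turn": 0, "jaw": 180}
  ]
}}

```text
clock: 4.53
position: [0.483, 0.1267, 0.0051]
ee_rot: [2.276, 2.165, -0.014]
force: [-0.1, -1.6, -0.8]
width: 0.539
```

Request:
{"fn": "arm_command", "kwargs": {
  "deltas": [
    {"xyz": [0, 0, 0], "turn": 0, "jaw": 0},
    {"xyz": [0, 0, 0], "turn": 0, "jaw": 0},
    {"xyz": [0, 0, 0], "turn": 0, "jaw": 0},
    {"xyz": [0, 0, 0], "turn": 0, "jaw": 0},
    {"xyz": [0, 0, 0], "turn": 0, "jaw": 0}
  ]
}}

```text
clock: 4.95
position: [0.483, 0.1276, 0.0051]
ee_rot: [-2.275, -2.166, 0.013]
force: [0.4, 0.1, -0.2]
width: 0.854
```

```bash
python3 go.py 0.487 0.261 0.12 -2.7;  python3 - <<'E'
from cell import get_image
import cv2
for n in("top","side"):
    f=get_image(n)["frame"][:,:,::-1]
    c=f[160:270,170:330] if n=="top" else f[120:320,200:420]
    cv2.imwrite(f"pics/{n}2.png",cv2.resize(c,None,fx=4 if n=="top" else 3,fy=4 if n=="top" else 3,interpolation=cv2.INTER_CUBIC))
E
```

```text
t 4.95 pos [0.483  0.1276 0.0051] hy -2.79 tilt 0.48 F [ 0.4  0.1 -0.2] w 0.854 j [ 0.02  0.61 -0.52  2.05  0.51  0.62 -0.91]
delta cm [ 13.28  -0.32 -11.56] n4.2 rows turn -0.1
```

View pics/side2.png

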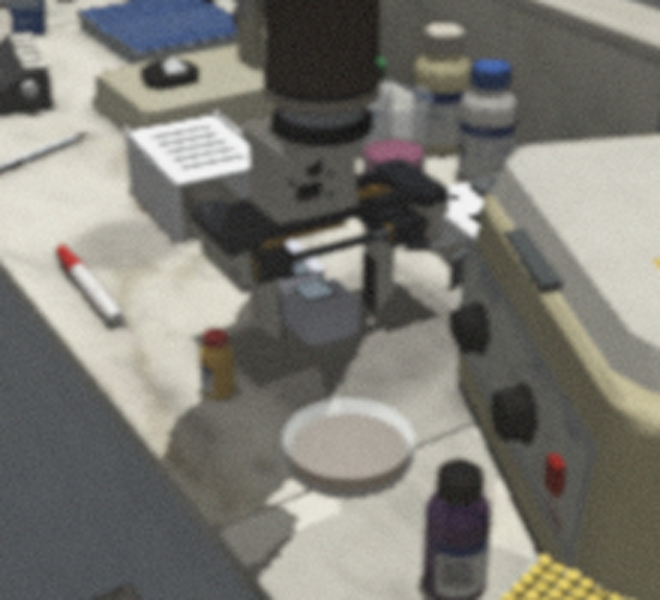

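Request:
{"fn": "arm_command", "kwargs": {
  "deltas": [
    {"xyz": [0, 0, -2.5], "turn": 0, "jaw": 0},
    {"xyz": [0, 0, -6], "turn": 0, "jaw": 0},
    {"xyz": [2, 0, -8.5], "turn": 0, "jaw": 0},
    {"xyz": [6, -0.1, -9.5], "turn": 0, "jaw": 0},
    {"xyz": [10, -0.2, -10], "turn": 0, "jaw": 0}
  ]
}}

```text
clock: 5.47
position: [0.488, 0.2282, 0.1068]
ee_rot: [2.278, 2.16, -0.009]
force: [0.2, 0.4, 0.7]
width: 0.998
```

```bash
python3 go.py 0.4895 0.261 0.09 -2.7;  python3 - <<'E'
from cell import get_image
import cv2,numpy as np
for n in("top","side"):
    d=get_image(n); np.savez(f"{n}3.npz",**d)
    f=d["frame"][:,:,::-1]
    c=f[160:270,170:330] if n=="top" else f[160:280,240:360]
    k=4 if n=="top" else 5
    cv2.imwrite(f"pics/{n}3.png",cv2.resize(c,None,fx=k,fy=k,interpolation=cv2.INTER_CUBIC))
E
```

```text
t 5.47 pos [0.488  0.2282 0.1068] hy -3.04 tilt 0.34 F [0.2 0.4 0.7] w 0.998 j [-0.09  0.51 -0.62  1.88  0.39  0.88 -0.95]
delta cm [ 3.29 -0.02  1.67] n0.9 rows turn -0.3
```

View pics/side3.png

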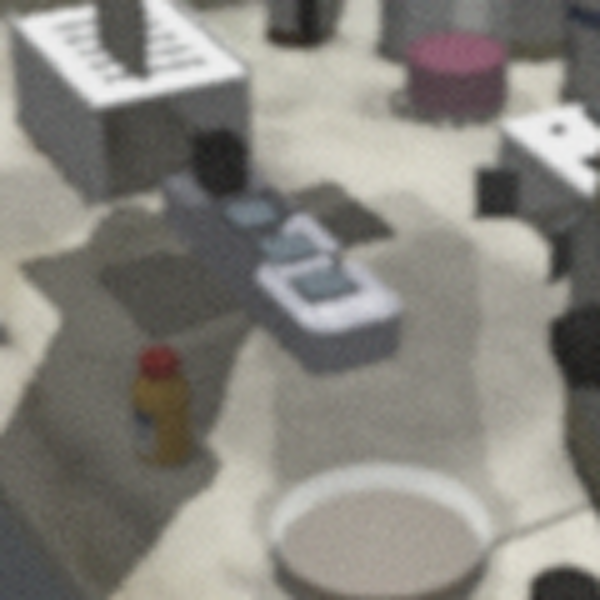

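View pics/top3.png

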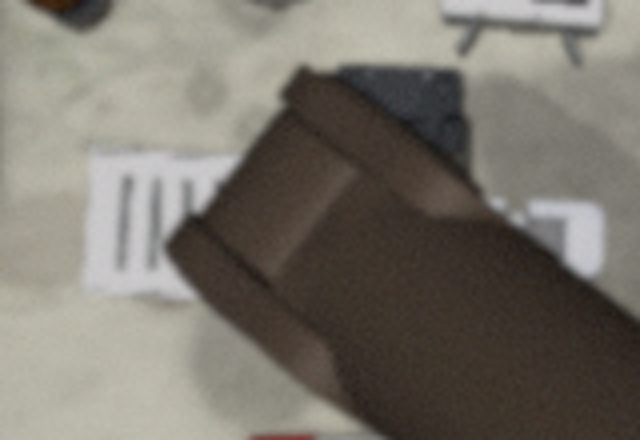

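Run:
```python
from h import *
t=dict(np.load("top3.npz")); s=dict(np.load("side3.npz"))
print("tip",onz(t,320.3,219.2,.024).round(4))
f=s["frame"][185:205,270:300].astype(int); m=f.sum(2)<130
r,c=rect(m); x,y,w,h=cv2.boundingRect(c); print("post blob",x+270,y+185,w,h, onz(s,x+270+w/2-.5,y+185+h/2-.5,.038).round(4))
```

```text
tip [0.4801 0.1029 0.024 ]
post blob 279 187 9 11 [0.4905 0.2602 0.038 ]
```

Request:
{"fn": "arm_command", "kwargs": {
  "deltas": [
    {"xyz": [2, 0, 0], "turn": 0, "jaw": 0},
    {"xyz": [3.2, 0.1, 1.5], "turn": 0, "jaw": 0},
    {"xyz": [3.2, 0.1, 4], "turn": 0, "jaw": 0},
    {"xyz": [3.2, 0.1, 6.2], "turn": 0, "jaw": 0},
    {"xyz": [3.2, 0.1, 7.3], "turn": 0, "jaw": 0}
  ]
}}

```text
clock: 5.98
position: [0.4869, 0.2681, 0.0313]
ee_rot: [-2.263, -2.174, 0.007]
force: [-0.4, -0.7, -0.2]
width: 0.999
```

```bash
python3 go.py 0.490 0.2605 0.0285 -3
```

```text
t 5.98 pos [0.4869 0.2681 0.0313] hy -2.29 tilt 0.32 F [-0.4 -0.7 -0.2] w 0.999 j [-0.2   0.64 -0.56  1.9   0.48  0.75 -1.07]
delta cm [-0.75  0.34  0.28] n0.2 rows turn 0.7
```

Request:
{"fn": "arm_command", "kwargs": {
  "deltas": [
    {"xyz": [-0.75, 0.3, 0.25], "turn": 0.7, "jaw": 0},
    {"xyz": [-0.75, 0.3, 0.25], "turn": 0.7, "jaw": 0},
    {"xyz": [-0.75, 0.3, 0.25], "turn": 0.7, "jaw": 60}
  ]
}}

```text
clock: 6.23
position: [0.4902, 0.2597, 0.0293]
ee_rot: [-2.278, -2.159, 0.006]
force: [0.5, 0.7, 0.5]
width: 0.963
```

```bash
python3 go.py 0.490 0.2605 0.0285 -3
```

```text
t 6.23 pos [0.4902 0.2597 0.0293] hy -3.07 tilt 0.3 F [0.5 0.7 0.5] w 0.963 j [-0.19  0.64 -0.56  1.9   0.48  0.74 -1.07]
delta cm [ 0.07 -0.02  0.08] n0.0 rows turn -0.1
```

Request:
{"fn": "arm_command", "kwargs": {
  "deltas": [
    {"xyz": [0, 0, 0.05], "turn": 0, "jaw": 230},
    {"xyz": [0, 0, 0.05], "turn": 0, "jaw": 230},
    {"xyz": [0, 0, 0.05], "turn": 0, "jaw": 230},
    {"xyz": [0, 0, 0.05], "turn": 0, "jaw": 230},
    {"xyz": [0, 0, 0.05], "turn": 0, "jaw": 230}
  ],
  "force": 50
}}

```text
clock: 6.65
position: [0.4904, 0.2599, 0.0292]
ee_rot: [-2.278, -2.159, 0.006]
force: [-0.0, 0.3, 0.6]
width: 0.616
```

Request:
{"fn": "arm_command", "kwargs": {
  "deltas": [
    {"xyz": [0, 0, 0], "turn": 0, "jaw": 230},
    {"xyz": [0, 0, 0], "turn": 0, "jaw": 230},
    {"xyz": [0, 0, 0], "turn": 0, "jaw": 230},
    {"xyz": [0, 0, 0], "turn": 0, "jaw": 230},
    {"xyz": [0, 0, 0], "turn": 0, "jaw": 230}
  ]
}}

```text
clock: 7.07
position: [0.4904, 0.2599, 0.0292]
ee_rot: [-2.278, -2.159, 0.005]
force: [0.8, 0.0, -0.6]
width: 0.25
```

```bash
python3 go.py 0.427 0.176 0.0285 84.2
```

```text
t 7.07 pos [0.4904 0.2599 0.0292] hy -3.06 tilt 0.26 F [ 0.8  0.  -0.6] w 0.25 j [-0.19  0.64 -0.56  1.9   0.48  0.74 -1.07]
delta cm [-8.72 -5.88  0.1 ] n2.5 rows turn -87.3
```

Run:
```python
# tool frame shift for world (-.0158,-.021) per 22 deg
import numpy as np
hy=np.radians(-3.06); y=np.array([np.cos(hy),np.sin(hy)]); x=np.array([-np.sin(hy),np.cos(hy)])
w=np.array([-.03,-.04])*100; print(w@x,w@y)
```

```text
-4.15444179375432 -2.7821957843234877
```

Request:
{"fn": "arm_command", "kwargs": {
  "deltas": [
    {"xyz": [0, 0, 0], "turn": 0, "jaw": 230},
    {"xyz": [-0.3, -0.2, 0], "turn": -3, "jaw": 230},
    {"xyz": [-0.8, -0.6, 0], "turn": -8, "jaw": 230},
    {"xyz": [-1.4, -1, 0], "turn": -14, "jaw": 230},
    {"xyz": [-2, -1.4, 0], "turn": -20, "jaw": 230}
  ]
}}

```text
clock: 7.48
position: [0.4748, 0.2408, 0.0292]
ee_rot: [-1.861, -2.526, 0.005]
force: [-0.6, -0.4, 0.2]
width: 0.233
```

```bash
python3 go.py 0.427 0.176 0.029 84.2
```

```text
t 7.48 pos [0.4748 0.2408 0.0292] hy 17.25 tilt 0.28 F [-0.6 -0.4  0.2] w 0.233 j [-0.1   0.63 -0.65  1.95  0.55  0.74 -0.78]
delta cm [-4.77 -6.48  0.05] n1.9 rows turn -67.0
```

Request:
{"fn": "arm_command", "kwargs": {
  "deltas": [
    {"xyz": [-0.4, -0.5, 0], "turn": -6, "jaw": 230},
    {"xyz": [-0.9, -1.1, 0], "turn": -12, "jaw": 230},
    {"xyz": [-1.4, -1.8, 0], "turn": -18, "jaw": 230},
    {"xyz": [-1.8, -2.4, 0], "turn": -24, "jaw": 230},
    {"xyz": [-2.2, -3, 0], "turn": -30, "jaw": 230}
  ]
}}

```text
clock: 7.9
position: [0.4522, 0.2099, 0.0292]
ee_rot: [-1.137, -2.924, 0.005]
force: [-0.4, -1.8, -0.4]
width: 0.235
```

```bash
python3 go.py 0.427 0.176 0.029 84.2
```

```text
t 7.9 pos [0.4522 0.2099 0.0292] hy 47.5 tilt 0.32 F [-0.4 -1.8 -0.4] w 0.235 j [ 0.03  0.64 -0.79  2.03  0.66  0.75 -0.34]
delta cm [-0.43 -4.21  0.04] n1.0 rows turn -36.7
```

Request:
{"fn": "arm_command", "kwargs": {
  "deltas": [
    {"xyz": [-0.1, -0.7, 0], "turn": -6, "jaw": 230},
    {"xyz": [-0.2, -1.5, 0], "turn": -12, "jaw": 230},
    {"xyz": [-0.3, -2.2, 0], "turn": -18, "jaw": 230},
    {"xyz": [-0.4, -2.9, 0], "turn": -24, "jaw": 230},
    {"xyz": [-0.4, -3.6, 0], "turn": -30, "jaw": 230}
  ]
}}

```text
clock: 8.32
position: [0.431, 0.1795, 0.0293]
ee_rot: [-0.335, -3.119, 0.005]
force: [0.7, -1.1, -1.0]
width: 0.237
```

Request:
{"fn": "arm_command", "kwargs": {
  "deltas": [
    {"xyz": [0.3, -0.5, 0], "turn": -4, "jaw": 230},
    {"xyz": [0.3, -0.5, 0], "turn": -6.5, "jaw": 230},
    {"xyz": [0.3, -0.5, 0], "turn": -6.5, "jaw": 230}
  ]
}}

```text
clock: 8.57
position: [0.4269, 0.1743, 0.0292]
ee_rot: [-0.157, -3.132, 0.006]
force: [-1.0, -1.2, 0.3]
width: 0.238
```

```bash
python3 go.py 0.427 0.176 0.029 84.2;  python3 - <<'E'
from cell import get_image
import cv2,numpy as np
for n in("top","side"):
    d=get_image(n); np.savez(f"{n}4.npz",**d)
    f=d["frame"][:,:,::-1]
    c=f[110:260,230:390] if n=="top" else f[160:280,240:380]
    k=4
    cv2.imwrite(f"pics/{n}4.png",cv2.resize(c,None,fx=k,fy=k,interpolation=cv2.INTER_CUBIC))
E
```

```text
t 8.57 pos [0.4269 0.1743 0.0292] hy 84.28 tilt 0.38 F [-1.  -1.2  0.3] w 0.238 j [ 0.19  0.66 -0.95  2.11  0.79  0.79  0.2 ]
delta cm [0.01 0.17 0.02] n0.0 rows turn 0.1
```

View pics/side4.png

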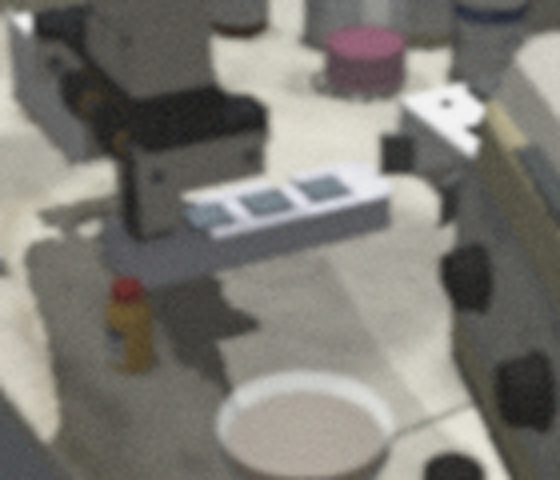

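View pics/top4.png

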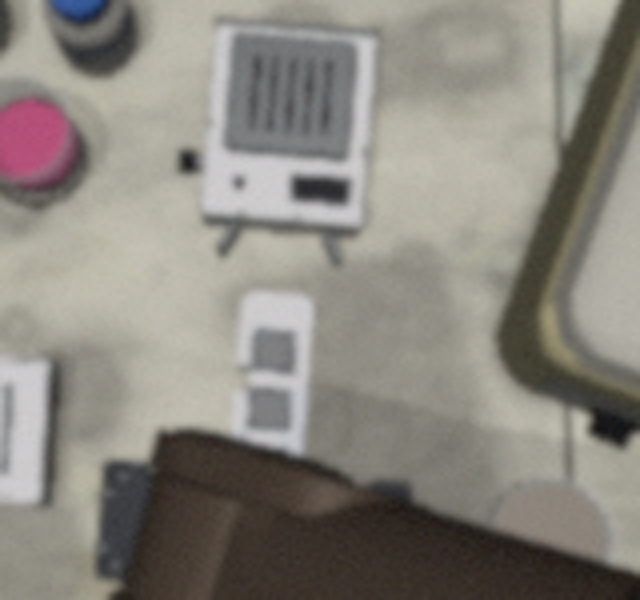

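Run:
```python
from h import *
t=dict(np.load("top4.npz"))
s=6
def lines(u0,u1,v0,v1,z,thr,rows):
    f=t["frame"][v0:v1,u0:u1].astype(np.float32)
    g=cv2.GaussianBlur(cv2.resize(f,None,fx=s,fy=s,interpolation=cv2.INTER_CUBIC),(0,0),s/2)
    b=2*g[...,2]-g[...,0]-20; m=(b>thr).astype(np.uint8)
    c=rect(m)[1]; mm=np.zeros_like(m); cv2.drawContours(mm,[c],-1,1,-1)
    out=[]
    for side in(0,1):
        P=[]
        for r in range(int((rows[0]-v0)*s),int((rows[1]-v0)*s)):
            x=np.flatnonzero(mm[r]); 
            if len(x): P.append(onz(t,((x[0] if side==0 else x[-1]+1))/s-.5+u0,(r+.5)/s-.5+v0,z)[:2])
        P=np.array(P,np.float32); vx,vy,x0,y0=cv2.fitLine(P,cv2.DIST_HUBER,0,.01,.01).ravel()
        if vx<0: vx,vy=-vx,-vy
        out.append((vx,vy,x0,y0)); print(side,"head",np.degrees(np.arctan2(vy,vx)).round(2),"at",x0.round(4),y0.round(4),"n",len(P))
    ys=np.flatnonzero(mm.any(1)); return out,ys
for thr in(125,132,138):
    print("thr",thr)
    C,ys=lines(284,315,180,224,.024,thr,(186,200))
    B,_=lines(276,330,110,172,.056,thr,(120,161))
    yat=lambda L,x:L[3]+(x-L[2])*L[1]/L[0]
    for x in(.55,.6,.65): print(x,"carrier",np.round((yat(C[0],x)+yat(C[1],x))/2,4),"w",np.round(yat(C[0],x)-yat(C[1],x),4),"bay",np.round((yat(B[0],x)+yat(B[1],x))/2,4),"w",np.round(yat(B[0],x)-yat(B[1],x),4))
    print("tip",onz(t,299,(ys[0])/s-.5+180,.024).round(4))
W=cloud(t)
f=t["frame"][110:180,265:335][:,:,::-1]; cv2.imwrite("pics/g4.png",cv2.resize(f,None,fx=8,fy=8,interpolation=cv2.INTER_CUBIC))
```

```text
thr 125
0 head -30.41 at 0.5546 0.1946 n 84
1 head -5.39 at 0.5505 0.1344 n 84
0 head 0.99 at 0.7114 0.2167 n 246
1 head 10.93 at 0.6899 0.0819 n 246
0.55 carrier 0.1659 w 0.0629 bay 0.1344 w 0.159
0.6 carrier 0.1488 w 0.0383 bay 0.1396 w 0.1503
0.65 carrier 0.1318 w 0.0136 bay 0.1449 w 0.1415
tip [0.5842 0.1584 0.024 ]
thr 132
0 head -12.74 at 0.5542 0.189 n 84
1 head -5.8 at 0.553 0.1348 n 84
0 head -5.23 at 0.6856 0.2051 n 246
1 head -5.1 at 0.6911 0.0935 n 246
0.55 carrier 0.1625 w 0.0549 bay 0.1618 w 0.1115
0.6 carrier 0.1543 w 0.0486 bay 0.1573 w 0.1114
0.65 carrier 0.1461 w 0.0424 bay 0.1528 w 0.1112
tip [0.5833 0.1584 0.024 ]
thr 138
0 head -10.26 at 0.5544 0.1878 n 84
1 head -6.22 at 0.5564 0.1349 n 84
0 head -5.27 at 0.7064 0.2025 n 246
1 head -5.51 at 0.6911 0.0942 n 246
0.55 carrier 0.1621 w 0.053 bay 0.1624 w 0.1091
0.6 carrier 0.1549 w 0.0494 bay 0.1576 w 0.1093
0.65 carrier 0.1476 w 0.0458 bay 0.1529 w 0.1095
tip [0.5828 0.1584 0.024 ]
```

View pics/g4.png

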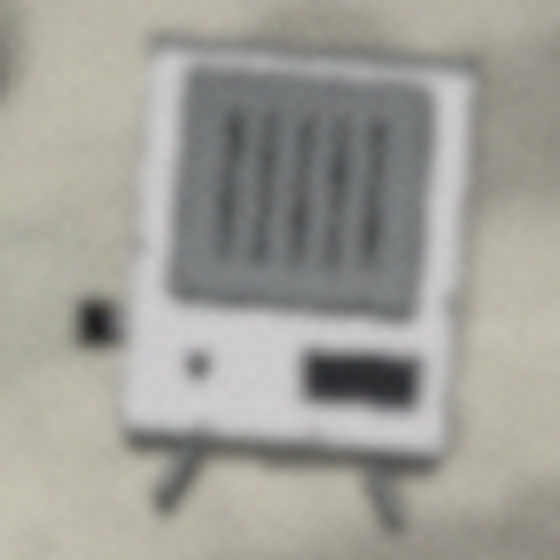

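Request:
{"fn": "arm_command", "kwargs": {
  "deltas": [
    {"xyz": [-1, 0.1, 0], "turn": 0, "jaw": 235},
    {"xyz": [-2.2, 0.1, 0], "turn": 0, "jaw": 235},
    {"xyz": [-3.4, 0.1, 0], "turn": 0, "jaw": 235},
    {"xyz": [-4.5, 0.1, 0], "turn": 0, "jaw": 235},
    {"xyz": [-5, 0.1, 0], "turn": 0, "jaw": 235}
  ],
  "force": 60
}}

```text
clock: 9.08
position: [0.4784, 0.1713, 0.0292]
ee_rot: [-0.163, -3.132, 0.003]
force: [-7.3, 0.7, 9.2]
width: 0.233
```

```bash
cat > st.py <<'E'
from cell import observe
import numpy as np
from scipy.spatial.transform import Rotation as R
s=observe(); M=R.from_rotvec(s["ee_rot"]).as_matrix(); p=s["position"]; a=np.radians(-5.6)
u=np.array([np.cos(a),np.sin(a)]); v=np.array([-u[1],u[0]]); mo=np.array([.6238,.1559])
q=p[:2]-mo; print("t",round(s["clock"],2),"nose in mm",round((q@u+.158)*1e3,1),"lat mm",round(q@v*1e3,1),"z",p[2].round(4),"head",round(np.degrees(np.arctan2(M[1,1],M[0,1]))-90,2),"tilt",np.degrees(np.arccos(-M[2,2])).round(2),"F along",round(s["force"][:2]@u,1),"lat",round(s["force"][:2]@v,1),"z",round(s["force"][2],1),"Tq",s["ft_torque"].round(2),"w",round(s["width"],3),"j",s["joints"].round(2))
E
python3 st.py
python3 - <<'E'
from cell import get_image
import cv2
f=get_image("top")["frame"][110:220,250:350][:,:,::-1]
cv2.imwrite("pics/top5.png",cv2.resize(f,None,fx=5,fy=5,interpolation=cv2.INTER_CUBIC))
E
```

```text
t 9.08 nose in mm 11.8 lat mm 1.2 z 0.0292 head -5.98 tilt 0.31 F along -7.4 lat -0.1 z 9.2 Tq [ 0.13  1.16 -0.03] w 0.233 j [ 0.21  0.72 -0.94  2.    0.78  0.85  0.29]
```

View pics/top5.png

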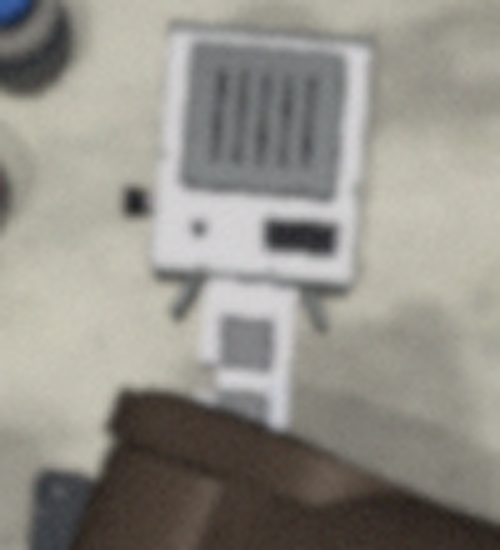

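Request:
{"fn": "arm_command", "kwargs": {
  "deltas": [
    {"xyz": [0, 0, 0], "turn": 0, "jaw": 235},
    {"xyz": [0, 0, 0], "turn": 0, "jaw": 235}
  ]
}}

```text
clock: 9.3
position: [0.4794, 0.1715, 0.0292]
ee_rot: [-0.165, -3.133, 0.002]
force: [0.2, -0.0, 0.9]
width: 0.238
```

```bash
python3 st.py
python3 - <<'E'
from cell import get_image
import cv2
f=get_image("side")["frame"][150:230,260:380][:,:,::-1]
cv2.imwrite("pics/side5.png",cv2.resize(f,None,fx=6,fy=6,interpolation=cv2.INTER_CUBIC))
E
```

```text
t 9.3 nose in mm 12.8 lat mm 1.4 z 0.0292 head -6.03 tilt 0.26 F along 0.2 lat 0.0 z 0.9 Tq [-0.04 -0.37 -0.04] w 0.238 j [ 0.21  0.72 -0.94  1.99  0.78  0.85  0.29]
```

View pics/side5.png

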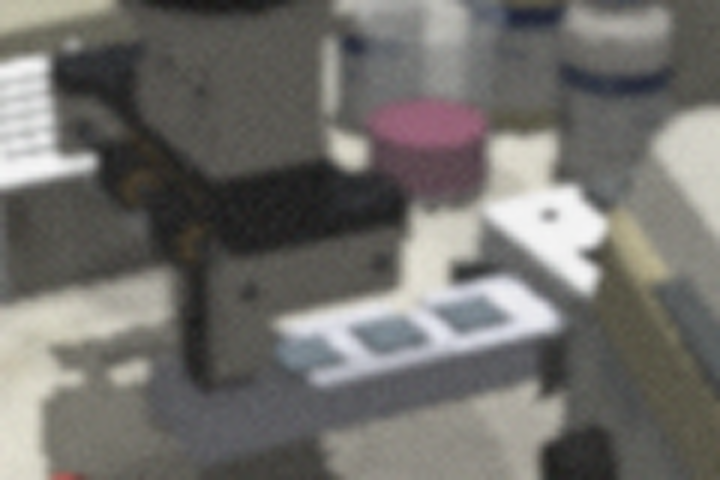

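Request:
{"fn": "arm_command", "kwargs": {
  "deltas": [
    {"xyz": [-0.5, 0, 0], "turn": -0.2, "jaw": 235},
    {"xyz": [-1, -0.05, 0], "turn": -0.4, "jaw": 235},
    {"xyz": [-1.5, -0.05, 0], "turn": -0.4, "jaw": 235}
  ]
}}

```text
clock: 9.6
position: [0.4941, 0.1694, 0.0292]
ee_rot: [-0.152, -3.133, 0.003]
force: [-4.7, 0.2, 4.8]
width: 0.234
```

```bash
python3 st.py
```

```text
t 9.6 nose in mm 27.6 lat mm 0.7 z 0.0292 head -5.57 tilt 0.28 F along -4.7 lat -0.3 z 4.8 Tq [ 0.07  0.58 -0.03] w 0.234 j [ 0.22  0.73 -0.94  1.96  0.78  0.87  0.32]
```

Request:
{"fn": "arm_command", "kwargs": {
  "deltas": [
    {"xyz": [-0.5, 0, 0], "turn": 0, "jaw": 235},
    {"xyz": [-1, 0, 0], "turn": 0, "jaw": 235},
    {"xyz": [-1.5, 0, 0], "turn": 0, "jaw": 235},
    {"xyz": [-2, 0, 0], "turn": 0, "jaw": 235}
  ]
}}

```text
clock: 9.93
position: [0.5123, 0.1677, 0.0291]
ee_rot: [-0.151, -3.13, 0.004]
force: [-21.1, 0.0, 18.8]
width: 0.239
```

```bash
python3 st.py
```

```text
t 9.93 nose in mm 45.9 lat mm 0.8 z 0.0291 head -5.54 tilt 0.48 F along -21.0 lat -2.0 z 18.8 Tq [-0.13  3.83 -0.28] w 0.239 j [ 0.22  0.75 -0.93  1.92  0.78  0.89  0.36]
```

Request:
{"fn": "arm_command", "kwargs": {
  "deltas": [
    {"xyz": [-0.6, 0, -0.05], "turn": 0, "jaw": 235},
    {"xyz": [-1.2, 0, -0.05], "turn": 0, "jaw": 235},
    {"xyz": [-1.8, 0, -0.05], "turn": 0, "jaw": 235}
  ]
}}

```text
clock: 10.18
position: [0.5293, 0.1648, 0.0292]
ee_rot: [-0.152, -3.127, 0.007]
force: [-7.9, -3.2, 8.5]
width: 0.238
```

```bash
python3 st.py
```

```text
t 10.18 nose in mm 63.0 lat mm -0.4 z 0.0292 head -5.58 tilt 0.66 F along -7.5 lat -4.0 z 8.5 Tq [-0.62  1.14 -0.45] w 0.238 j [ 0.22  0.77 -0.93  1.88  0.78  0.92  0.39]
```

Request:
{"fn": "arm_command", "kwargs": {
  "deltas": [
    {"xyz": [-0.6, 0, -0.03], "turn": 0, "jaw": 235},
    {"xyz": [-1.2, 0, -0.03], "turn": 0, "jaw": 235},
    {"xyz": [-1.8, 0, -0.03], "turn": 0, "jaw": 235}
  ]
}}

```text
clock: 10.43
position: [0.5463, 0.162, 0.0292]
ee_rot: [-0.153, -3.125, 0.011]
force: [-9.7, -3.8, 11.6]
width: 0.239
```

```bash
python3 st.py
python3 - <<'E'
from cell import get_image
import cv2
f=get_image("top")["frame"][110:220,250:350][:,:,::-1]
cv2.imwrite("pics/top6.png",cv2.resize(f,None,fx=5,fy=5,interpolation=cv2.INTER_CUBIC))
E
```

```text
t 10.43 nose in mm 80.3 lat mm -1.5 z 0.0292 head -5.62 tilt 0.83 F along -9.3 lat -4.7 z 11.6 Tq [-0.55  1.44 -0.37] w 0.239 j [ 0.22  0.79 -0.92  1.84  0.77  0.94  0.41]
```

View pics/top6.png

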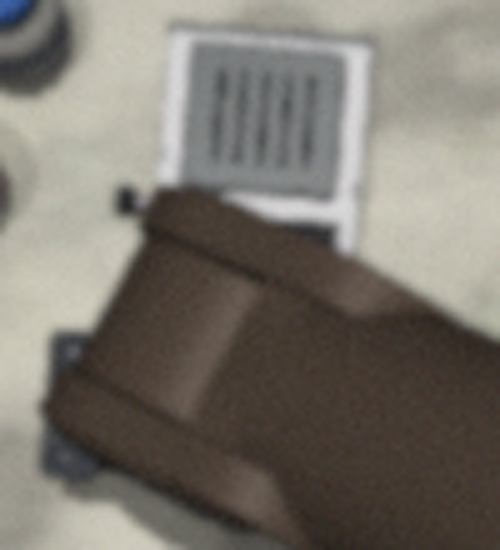

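Request:
{"fn": "arm_command", "kwargs": {
  "deltas": [
    {"xyz": [-0.3, 0, -0.05], "turn": 0, "jaw": 235},
    {"xyz": [-0.6, 0, -0.05], "turn": 0, "jaw": 235},
    {"xyz": [-0.9, 0, -0.05], "turn": 0, "jaw": 235}
  ]
}}

```text
clock: 10.73
position: [0.5561, 0.1606, 0.0295]
ee_rot: [-0.155, -3.124, 0.011]
force: [-7.8, 0.6, 6.0]
width: 0.235
```

```bash
python3 st.py
```

```text
t 10.73 nose in mm 90.2 lat mm -1.9 z 0.0295 head -5.67 tilt 0.87 F along -7.8 lat -0.2 z 6.0 Tq [ 0.02  0.95 -0.19] w 0.235 j [ 0.23  0.8  -0.92  1.81  0.77  0.95  0.43]
```

Request:
{"fn": "arm_command", "kwargs": {
  "deltas": [
    {"xyz": [-0.2, 0, 0], "turn": 0, "jaw": 235},
    {"xyz": [-0.4, 0, 0], "turn": 0, "jaw": 235}
  ]
}}

```text
clock: 10.9
position: [0.5588, 0.1603, 0.0293]
ee_rot: [-0.154, -3.122, 0.012]
force: [-10.6, -0.8, 8.3]
width: 0.237
```

```bash
python3 st.py
```

```text
t 10.9 nose in mm 92.9 lat mm -1.9 z 0.0293 head -5.64 tilt 1.02 F along -10.4 lat -1.8 z 8.3 Tq [ 0.12  1.26 -0.2 ] w 0.237 j [ 0.22  0.8  -0.92  1.8   0.77  0.96  0.44]
```

Request:
{"fn": "arm_command", "kwargs": {
  "deltas": [
    {"xyz": [-0.2, 0, 0], "turn": 0, "jaw": 235},
    {"xyz": [-0.4, 0, 0], "turn": 0, "jaw": 235}
  ]
}}

```text
clock: 11.07
position: [0.5612, 0.1601, 0.0293]
ee_rot: [-0.153, -3.119, 0.013]
force: [-11.6, -1.0, 10.3]
width: 0.235
```

```bash
python3 st.py
python3 - <<'E'
from cell import get_image
import cv2
f=get_image("top")["frame"][110:220,250:350][:,:,::-1]
cv2.imwrite("pics/top7.png",cv2.resize(f,None,fx=5,fy=5,interpolation=cv2.INTER_CUBIC))
E
```

```text
t 11.07 nose in mm 95.3 lat mm -1.9 z 0.0293 head -5.61 tilt 1.19 F along -11.5 lat -2.1 z 10.3 Tq [ 0.08  1.46 -0.2 ] w 0.235 j [ 0.22  0.81 -0.92  1.8   0.77  0.97  0.44]
```

View pics/top7.png

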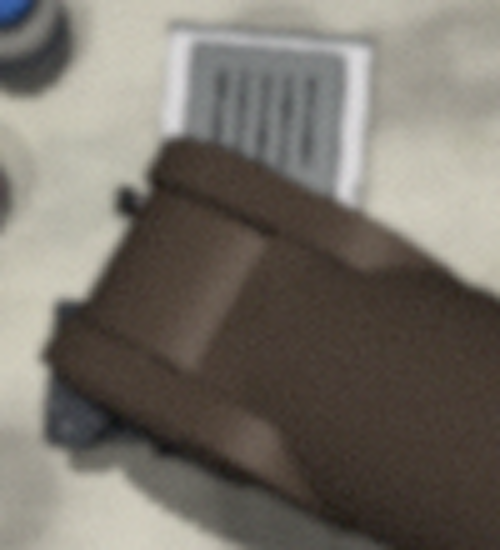

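Request:
{"fn": "arm_command", "kwargs": {
  "deltas": [
    {"xyz": [-0.2, 0, -0.1], "turn": 0, "jaw": 235},
    {"xyz": [-0.5, 0, -0.1], "turn": 0, "jaw": 235}
  ]
}}

```text
clock: 11.28
position: [0.5658, 0.1596, 0.0301]
ee_rot: [-0.152, -3.118, 0.014]
force: [-6.1, -0.3, 4.3]
width: 0.237
```

```bash
python3 st.py
```

```text
t 11.28 nose in mm 100.0 lat mm -2.0 z 0.0301 head -5.59 tilt 1.26 F along -6.0 lat -0.9 z 4.3 Tq [ 0.24  0.6  -0.22] w 0.237 j [ 0.22  0.81 -0.92  1.78  0.77  0.98  0.45]
```

Request:
{"fn": "arm_command", "kwargs": {
  "deltas": [
    {"xyz": [-0.2, 0, -0.03], "turn": 0, "jaw": 235},
    {"xyz": [-0.4, 0, -0.03], "turn": 0, "jaw": 235}
  ]
}}

```text
clock: 11.45
position: [0.5702, 0.1592, 0.0302]
ee_rot: [-0.153, -3.117, 0.013]
force: [-5.1, -0.7, 2.3]
width: 0.233
```

```bash
python3 st.py
```

```text
t 11.45 nose in mm 104.3 lat mm -2.0 z 0.0302 head -5.61 tilt 1.26 F along -5.0 lat -1.2 z 2.3 Tq [ 0.22  0.2  -0.08] w 0.233 j [ 0.22  0.82 -0.92  1.77  0.77  0.98  0.46]
```

Request:
{"fn": "arm_command", "kwargs": {
  "deltas": [
    {"xyz": [-0.2, 0, 0], "turn": 0, "jaw": 235},
    {"xyz": [-0.3, 0, 0], "turn": 0, "jaw": 235}
  ]
}}

```text
clock: 11.62
position: [0.5721, 0.159, 0.0299]
ee_rot: [-0.152, -3.115, 0.014]
force: [-11.7, 0.9, 4.7]
width: 0.24
```

```bash
python3 st.py
python3 - <<'E'
from cell import get_image
import cv2
f=get_image("top")["frame"][110:220,250:350][:,:,::-1]
cv2.imwrite("pics/top8.png",cv2.resize(f,None,fx=5,fy=5,interpolation=cv2.INTER_CUBIC))
E
```

```text
t 11.62 nose in mm 106.2 lat mm -1.9 z 0.0299 head -5.57 tilt 1.4 F along -11.7 lat -0.2 z 4.7 Tq [ 0.26  1.62 -0.06] w 0.24 j [ 0.22  0.82 -0.92  1.77  0.76  0.99  0.46]
```

View pics/top8.png

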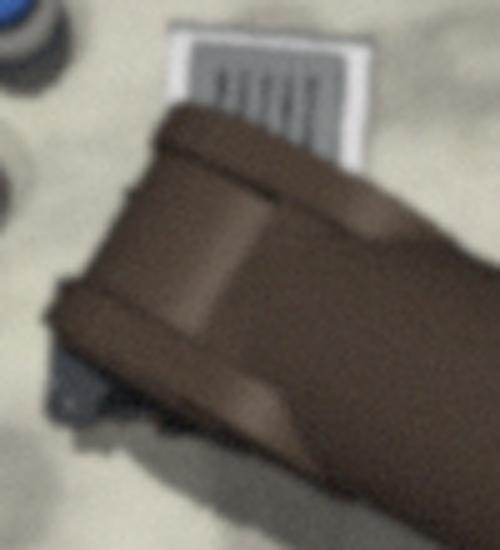

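Request:
{"fn": "arm_command", "kwargs": {
  "deltas": [
    {"xyz": [-0.2, 0, -0.02], "turn": 0, "jaw": 235},
    {"xyz": [-0.3, 0, -0.02], "turn": 0, "jaw": 235}
  ]
}}

```text
clock: 11.83
position: [0.572, 0.159, 0.0295]
ee_rot: [-0.149, -3.11, 0.015]
force: [-18.7, 0.5, 8.6]
width: 0.236
```

```bash
python3 st.py
python3 - <<'E'
from cell import get_image
import cv2
f=get_image("side")["frame"][150:230,270:390][:,:,::-1]
cv2.imwrite("pics/side8.png",cv2.resize(f,None,fx=6,fy=6,interpolation=cv2.INTER_CUBIC))
E
```

```text
t 11.83 nose in mm 106.2 lat mm -2.0 z 0.0295 head -5.49 tilt 1.7 F along -18.6 lat -1.3 z 8.6 Tq [ 0.35  2.95 -0.07] w 0.236 j [ 0.22  0.82 -0.92  1.76  0.76  0.99  0.47]
```

View pics/side8.png

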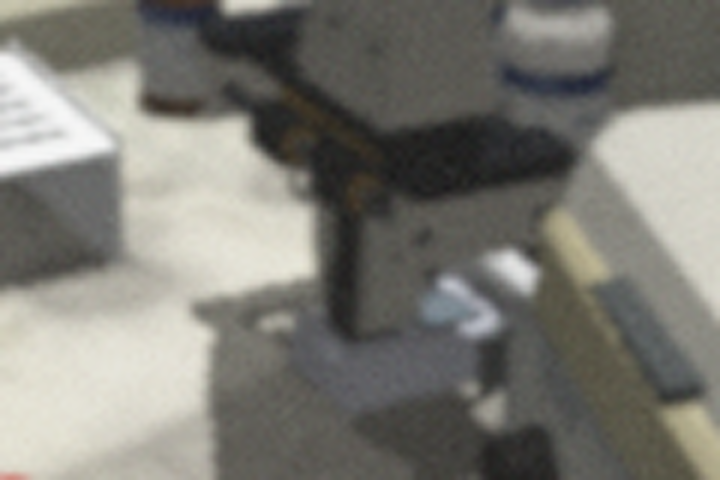

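Request:
{"fn": "arm_command", "kwargs": {
  "deltas": [
    {"xyz": [-0.05, 0, 0], "turn": 0, "jaw": 235},
    {"xyz": [-0.05, 0, 0], "turn": 0, "jaw": 100},
    {"xyz": [-0.05, 0, 0], "turn": 0, "jaw": 100},
    {"xyz": [-0.05, 0, 0], "turn": 0, "jaw": 100},
    {"xyz": [-0.05, 0, 0], "turn": 0, "jaw": 100}
  ]
}}

```text
clock: 12.3
position: [0.5731, 0.1586, 0.0293]
ee_rot: [-0.15, -3.11, 0.016]
force: [-0.4, 0.7, 0.2]
width: 0.474
```

```bash
python3 st.py
```

```text
t 12.3 nose in mm 107.3 lat mm -2.2 z 0.0293 head -5.52 tilt 1.68 F along -0.5 lat 0.7 z 0.2 Tq [ 0.1  -0.16 -0.01] w 0.474 j [ 0.22  0.82 -0.92  1.76  0.76  0.99  0.47]
```

Request:
{"fn": "arm_command", "kwargs": {
  "deltas": [
    {"xyz": [0, 0, -1.5], "turn": 0, "jaw": 100},
    {"xyz": [0, 0, -4.5], "turn": 0, "jaw": 100},
    {"xyz": [0, 0, -8], "turn": 0, "jaw": 100},
    {"xyz": [3, 0, -11], "turn": 0, "jaw": 100},
    {"xyz": [7, 0, -14], "turn": 0, "jaw": 100}
  ]
}}

```text
clock: 12.72
position: [0.5157, 0.1665, 0.1684]
ee_rot: [-0.154, -3.112, 0.012]
force: [0.1, 0.6, 2.1]
width: 0.605
```

Request:
{"fn": "arm_command", "kwargs": {
  "deltas": [
    {"xyz": [3.5, -1.5, -1], "turn": 0, "jaw": 100},
    {"xyz": [7, -3, -2], "turn": 0, "jaw": 100},
    {"xyz": [10, -5, -2.5], "turn": 0, "jaw": 100},
    {"xyz": [12, -8, -3], "turn": 0, "jaw": 100},
    {"xyz": [14, -11, -3], "turn": 0, "jaw": 100}
  ]
}}

```text
clock: 13.13
position: [0.3652, 0.0715, 0.2039]
ee_rot: [-0.15, -3.114, 0.013]
force: [-0.0, -1.2, 0.5]
width: 0.608
```

```bash
python3 go.py .4 .1 .2 84
python3 - <<'E'
from cell import get_image
import cv2,numpy as np
for n in("top","side"):
    d=get_image(n); np.savez(f"{n}9.npz",**d); f=d["frame"][:,:,::-1]
    c=f[100:220,240:360] if n=="top" else f[140:240,250:400]
    cv2.imwrite(f"pics/{n}9.png",cv2.resize(c,None,fx=5,fy=5,interpolation=cv2.INTER_CUBIC))
E
```

```text
t 13.13 pos [0.3652 0.0715 0.2039] hy 84.5 tilt 1.44 F [-0.  -1.2  0.5] w 0.608 j [ 0.75  0.25 -1.23  2.08  0.28  1.02  0.85]
delta cm [-3.2   3.18  0.29] n1.1 rows turn 0.5
```

View pics/top9.png

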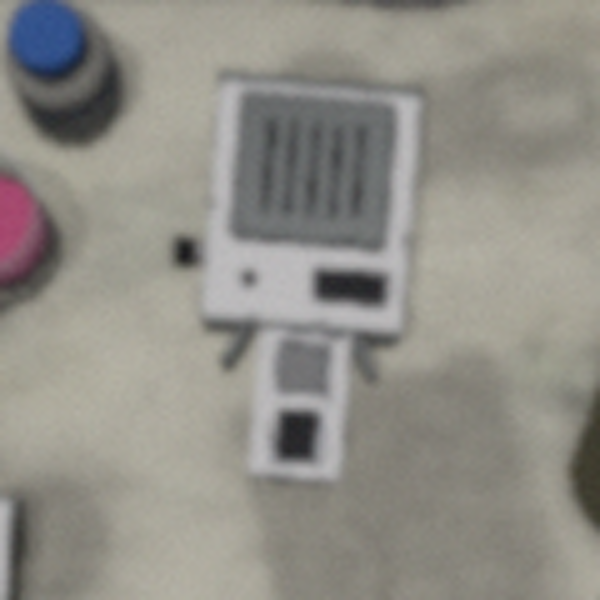

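View pics/side9.png

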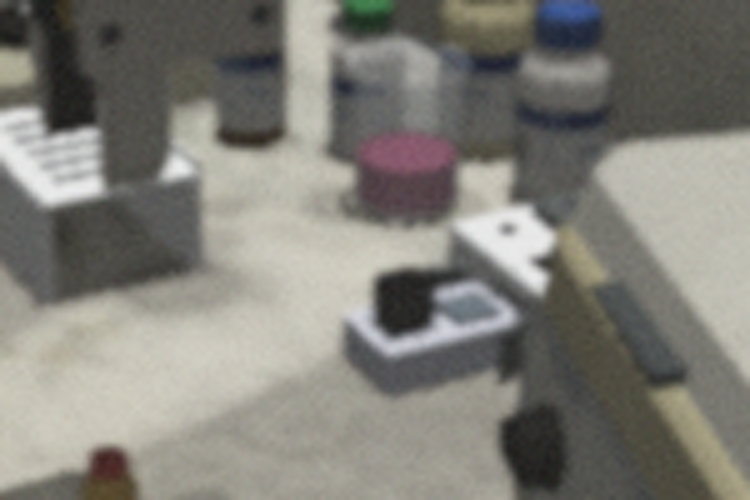

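Run:
```python
from h import *
def cen(f):
    g=f[140:160,268:284].astype(float).mean(2); w=np.clip(115-g,0,None); 
    v,u=np.mgrid[140:160,268:284]; w[:, (u[0]>281)]=0
    return (w*u).sum()/w.sum(),(w*v).sum()/w.sum()
for n in(0,3,4,9):
    t=dict(np.load(f"top{n}.npz")); print(n,np.round(cen(t["frame"]),2))
# pic6 from png (5x, crop 110:220,250:350)
for k in(5,6,7):
    im=cv2.imread(f"pics/top{k}.png"); im=cv2.resize(im,(100,110),interpolation=cv2.INTER_AREA)
    full=np.full((400,640,3),200,np.uint8); full[110:220,250:350]=im; print(k,np.round(cen(full),2))
t=dict(np.load("top9.npz"))
# tail edge mid pixel and window
tail=onz(t,240+295/5,100+478/5,.024); print("tail",tail.round(4)); a=np.radians(-5.6); u=np.array([np.cos(a),np.sin(a)])
print("nose in", ((tail[:2]-[.6238,.1559])@u+.18).round(4))
for n,k in((0,"before"),(9,"now")):
    t=dict(np.load(f"top{n}.npz")); f=t["frame"].astype(int)
    h=cv2.cvtColor(t["frame"],cv2.COLOR_RGB2HSV)
    m=(h[...,0]>155)&(h[...,1]>90); m[:,:225]=0;m[:,255:]=0;m[:120]=0;m[170:]=0; print(k,"beaker px",np.argwhere(m).mean(0).round(2))
    m=((f[...,0]-f[...,2])>70); m[:250]=0;m[275:]=0;m[:,310:]=m[:,310:]; m[:,:310]=0;m[:,345:]=0; print("small px",np.argwhere(m).mean(0).round(2) if m.any() else None)
```

```text
0 [276.64 150.03]
3 [276.63 150.03]
4 [276.6  150.03]
9 [276.64 150.02]
5 [276.6  150.05]
6 [278.48 153.29]
7 [278.17 152.62]
tail [0.5454 0.1592 0.024 ]
nose in 0.1016
before beaker px [144.5 236.6]
small px [261.39 325.52]
now beaker px [144.37 236.55]
small px None
```

Request:
{"fn": "arm_command", "kwargs": {
  "deltas": [
    {"xyz": [-0.5, -2, -2], "turn": 5, "jaw": 50},
    {"xyz": [-1, -4, -4], "turn": 10, "jaw": 0},
    {"xyz": [-1.5, -6, -6], "turn": 16, "jaw": 0},
    {"xyz": [-1.5, -8, -8], "turn": 23, "jaw": 0},
    {"xyz": [-1.5, -10, -9], "turn": 30, "jaw": 0}
  ]
}}

```text
clock: 13.65
position: [0.3716, -0.0339, 0.2971]
ee_rot: [-0.972, -2.969, 0.032]
force: [1.8, 0.7, -0.6]
width: 0.923
```

```bash
python3 go.py .4 .1 .2 84
```

```text
t 13.65 pos [ 0.3716 -0.0339  0.2971] hy 53.73 tilt 1.56 F [ 1.8  0.7 -0.6] w 0.923 j [ 1.07  0.06 -1.14  1.93  0.07  1.21  0.84]
delta cm [ 5.53 12.71  9.45] n4.0 rows turn -30.3
```

Run:
```python
from cell import get_image,observe
from h import *
for n in("top","side"):
    d=get_image(n); np.savez(f"{n}10.npz",**d); f=d["frame"][:,:,::-1]
    a=dict(np.load(f"{n}0.npz"))["frame"][:,:,::-1]
    c=np.vstack([a[110:290,200:440],f[110:290,200:440]]) if n=="top" else np.hstack([a[130:330,230:430],f[130:330,230:430]])
    cv2.imwrite(f"pics/{n}10.png",cv2.resize(c,None,fx=1.65 if n=="top" else 2,fy=1.65 if n=="top" else 2,interpolation=cv2.INTER_CUBIC))
t=dict(np.load("top10.npz"))
a=np.radians(-5.6); u=np.array([np.cos(a),np.sin(a)]);mo=np.array([.6238,.1559])
for z in(.012,.02): print("catch from mouth",((onz(t,276.64,150.03,z)[:2]-mo)@u).round(4))
s0=dict(np.load("side0.npz"))["frame"];s1=dict(np.load("side10.npz"))["frame"]
for nm,f in(("b",s0),("a",s1)):
    h=cv2.cvtColor(f,cv2.COLOR_RGB2HSV); m=((h[...,0]<8)|(h[...,0]>170))&(h[...,1]>120); m[:225]=0;m[242:]=0;m[:,:262]=0;m[:,282:]=0
    print(nm,"red cap px",np.argwhere(m).mean(0).round(2),m.sum())
```

```text
catch from mouth 0.0429
catch from mouth 0.0416
b red cap px [231.92 271.44] 25
a red cap px [232.04 271.31] 26
```

View pics/top10.png

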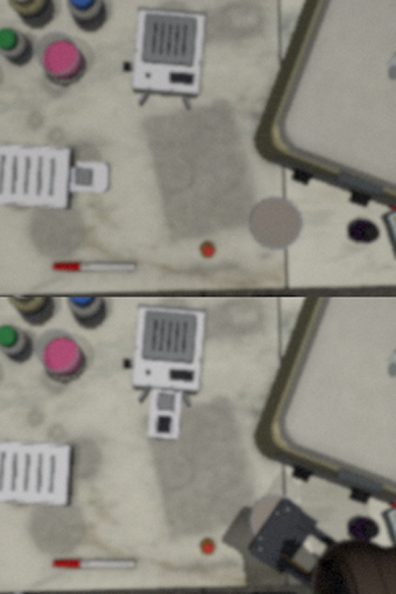

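View pics/side10.png

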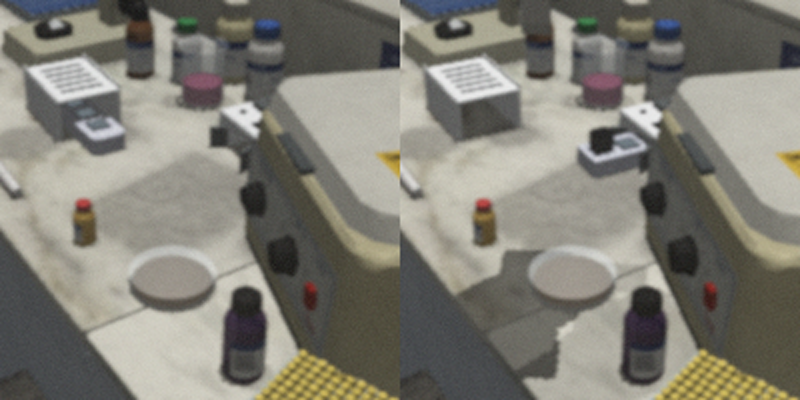

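```bash
python3 -c "
from cell import observe,sign_off
s=observe();print(s['clock'],abs(s['dq']).max(),s['force']);print(sign_off())"
```

```text
13.75 0.0574633624292698 [ 0.34151699 -0.66142358 -1.0346366 ]
the job is handed in; nothing more can be done
None
```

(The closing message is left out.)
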